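# Post the used stamps into the wash tank

## Robot

A 6-joint arm with a two-finger parallel gripper is mounted at the origin on the work surface. World frame = base frame: x ahead of the robot, y to its left, z up, the work surface at z = 0. Lengths are in m, angles in degrees, forces in N, time in s.
With the tool pointing down it reaches from about 0.35 to 0.875 m from the base axis. Payload 4.2 kg.
Tool frame: the origin (TCP) lies between the finger pads; the fingertips stand 14 mm ahead of it and the grasp point (between the pads) lies 5 mm behind it; z points along the fingers, y is the line along which they close (so a half turn about z gives the same grasp; the last joint's range is limited). The gripper opens to 87 mm and grips with 3 to 60 N. Pads are 19 mm wide; open, the fingers measure 117 mm over their backs; the gripper's body (75 mm by 190 mm) begins 51 mm behind the grasp point.
Start: joints at [85.52, 22.042, 0.453, 0, -68.411, -14.817], TCP at [0.207, 0.59, 0.237] pointing down, gripper open.
Joint ranges: [-179.83, 179.83], [-69.29, 118.12], [-61.27, 80.66], [-181.25, 117.63], [-171.15, -9.14], [-177.46, 177.46]. Speed limits (degrees/s): [159.86, 159.86, 180, 180, 180, 180].

## Interface

Orientations are given as a 3x3 rotation matrix whose columns are the frame's x, y, z axes.
In Python, from station import * gives the robot as it stands. The module is installed in compiled form; this text tells all that it offers.
- The arm moves only by the tool play_rows, never from a script. Its argument "steps" is a list of rows, each an object of numbers: "ax", "ay", "az": the turn, a rotation vector about the tool's x, y, z in degrees; "dx", "dy", "dz": the shift along the tool's x, y, z in mm; "claw": the finger opening in mm, from 0 to 87. A call has 1 to 20 rows; each row shifts and turns the commanded pose from where the row before left it, along the tool's axes as they then stand; what a row does not reach is not made up. A row lasts 1/10 s, in which the tool goes at most 50 mm and 8.59 degrees, less where a joint would pass 70% of its speed; a pose out of reach is approached as far as the arm can. A call with a gripper value outside its range is refused whole. The fingers move at their own pace and stop on an object; the grip force is fixed at half the most. Time passes only in rows, so rows that do not move let the fingers close. It gives the time, the measured TCP pose, the force, the opening and the grip force at its end, in the units of the state.
- sense(): the state, without advancing time (a new reading comes with each control period).
- capture(name): name is "scene" or "top"; returns a dict with "frame" (480x640x3 uint8, blue, green, red), "range_z" (480x640 float32, m along the optical axis (not along the pixel's ray), 0 where there is no reading), "fx", "fy", "cx", "cy" (pixels), "xyz" and "rotation" of the camera in the world. Camera axes: x right, y down, z forward; pixel columns grow to the right and rows downward; lengths in m; the calibration is good to about 2 mm. A picture is of the moment at which its call begins.
- finish_job(): hands the job in; it is judged then, once.
The state is a dict: "time_s": time; "joints": joint angles; "joint_velocities": joint speeds; "effort": joint torques, N m; "tcp_pos": TCP position; "ee_rot": TCP orientation; "wrist_force": force on the tool from outside, world axes, zero at the start; "moment": the same for the moment, N m; "gripper_width": opening from 0.0 (shut) to 1.0 (fully open); "gripper_force": force on a finger pad.
Only numpy, scipy, OpenCV 4.12 (cv2) and the standard library are available. Lean on these libraries where they do the work, as an engineer would, in place of code of your own. Each camera call takes 0.05 s, during which the arm holds its last target. There are 200 camera calls.

## Task

Clear the drip rack: turn each hand stamp until its block lines up with the rack's slot so it can be lifted out from under the keeper plates, then push it down through the spring flap in the lid of the wash tank and let go inside, so that the flap swings shut again. When every stamp is in the tank and the flap is closed, push the pump lever all the way over to start the rinse. Leave the jar, the bowl and the bottle alone.

Things in the scene. Friction and masses are not known exactly. Their poses are not given: they have to be found in the camera images.
- rack: steel drip rack, fixed, left or right of the robot, 104 (own x) x 340 (own y) x 36 mm high. Origin: centre of its underside. Inside 96 x 332 mm, floor 4 mm up. Two 4 mm keeper plates, top at 36 mm, cover it except for a slot 40 mm wide along own y at own x = 0, over the full 332 mm. No dividers: the stamps stand in a row about 80 mm apart and can be slid along the slot
- tank: wash tank, clear plastic walls, steel lid, fixed on the other side from the rack, 190 mm (own x) by 280 mm (own y) by 205 mm high, walls 5 mm, inner floor 6 mm up, lid 5 mm. Origin: centre of its underside. The lid has an opening 62 mm (own x) by 190 mm (own y) in its middle, closed by the flap
- slot (a point): centre of the tank's lid opening, at the level of the lid's top (205 mm up); axes as the tank's: opening 62 mm along x, 190 mm along y
- flap (a joint): plastic flap that closes the lid opening, rad: 0 shut (flush with the lid), up to 1.4 pushed down into the tank. Hinged along the opening's long edge on the tank's own -x side (31 mm from the middle), 59 mm deep; a light spring shuts it (1 to 3 N at its free edge opens it)
- stamp1: hand stamp: wooden block 70 (own x) x 28 (own y) x 22 mm high with rubber sole; wooden handle 14 (own x) x 18 mm (own y) from the block's middle up to 95 mm above the sole; about 150 g. Origin: centre of the sole, z along the handle. Starts upright on the rack's floor, block roughly across the slot (up to 25 degrees off), handle up through it. All alike; some may be absent
- stamp2: hand stamp: wooden block 70 (own x) x 28 (own y) x 22 mm high with rubber sole; wooden handle 14 (own x) x 18 mm (own y) from the block's middle up to 95 mm above the sole; about 150 g. Origin: centre of the sole, z along the handle. Starts upright on the rack's floor, block roughly across the slot (up to 25 degrees off), handle up through it. All alike; some may be absent
- stamp3: hand stamp: wooden block 70 (own x) x 28 (own y) x 22 mm high with rubber sole; wooden handle 14 (own x) x 18 mm (own y) from the block's middle up to 95 mm above the sole; about 150 g. Origin: centre of the sole, z along the handle. Starts upright on the rack's floor, block roughly across the slot (up to 25 degrees off), handle up through it. All alike; some may be absent
- stamp4: hand stamp: wooden block 70 (own x) x 28 (own y) x 22 mm high with rubber sole; wooden handle 14 (own x) x 18 mm (own y) from the block's middle up to 95 mm above the sole; about 150 g. Origin: centre of the sole, z along the handle. Starts upright on the rack's floor, block roughly across the slot (up to 25 degrees off), handle up through it. All alike; some may be absent
- pump: pump switch box fixed to the table, 100 mm (own x) by 56 mm by 30 mm high, grey, between rack and tank. Origin: centre of its underside. Carries the lever on its top; the lever swings in its own x-z plane, and is pushed over towards own +x
- lever (a joint): steel pump lever, rad: 0 off (leaning to the pump box's own -x), 1.0 all the way over (leaning to own +x); 80 mm long with a 26 mm ball at its end, pushed over by under 2 N, stays where it is left
- lever_tip (a point): centre of the 26 mm ball at the end of the pump lever, 122 mm above the table when off
- jar: bystander: amber glass paint jar, 64 mm across, 85 mm high. Origin: centre of its underside
- bowl: bystander: small white ceramic bowl, 84 mm across, 40 mm high. Origin: centre of its underside
- flask: bystander: white plastic bottle, 60 mm across, 150 mm high. Origin: centre of its underside

How it is judged:
By the outcome, as a careful person would: the job done as asked, in the order asked, and still so for the second after the job is handed in, with the robot touching nothing.
Of stamp1, stamp2, stamp3, stamp4 only 3 to 4 are there at a start; the rules pass over those that are not, and their reading is None.
At some moment in a run one of stamp1, stamp2, stamp3, stamp4 may be knocked a few centimetres aside while the robot is not near it.
It also fails if it takes over 210 s, if anything falls off the work surface, if the arm or the gripper's body presses on something with over 40 N, if the wrist force passes 120 N, or if a joint passes its speed limit or range.

## Working session

There is one attempt and no reset: what is moved stays moved. The work goes in short steps, Python scripts to look and compute and a tool call to move; the robot and the scene stay as the last step left them, time stands still between calls to the robot, and variables do not carry over. Pictures are saved under pics/ and viewed, at most 14 in all, crops included, and the job is handed in when it is done.

Besides the shell and the picture viewer there is one more tool, called after "Emit:" as name(argument=value, ...) on one line, values as JSON. play_rows: Moves the arm, as the interface text tells. Its arguments: {"type":"object","properties":{"steps":{"type":"array"}},"required":["steps"]}

```bash
mkdir -p pics; python3 - <<'E'
from station import *
import cv2,numpy as np,pickle
s=sense();print(s['tcp_pos'],s['ee_rot'],s['gripper_width'])
for n in('scene','top'):
    c=capture(n);cv2.imwrite(f'pics/{n}0.png',c['frame']);pickle.dump(c,open(f'{n}0.pkl','wb'))
    print(n,c['xyz'],np.round(c['rotation'],3).tolist(),c['fx'],c['cx'],c['cy'])
E
```

```text
[0.20633996 0.58934519 0.23547506] [[ 9.43763315e-01 -3.30621273e-01 -6.15557053e-04]
 [-3.30621830e-01 -9.43761044e-01 -2.07293039e-03]
 [ 1.04416119e-04  2.15987226e-03 -9.99997662e-01]] 0.9967187921583088
scene [ 1.08648388 -0.36077858  1.05048865] [[0.577, 0.679, -0.453], [0.817, -0.471, 0.334], [0.014, -0.563, -0.826]] 537.9934161714493 320.94963045063713 229.2603611765187
top [0.57124995 0.00182222 1.07752312] [[-0.007, -0.999, 0.053], [-1.0, 0.007, 0.005], [-0.006, -0.053, -0.999]] 446.4770245176216 322.9618418414611 240.09022623131835
```

View pics/top0.png

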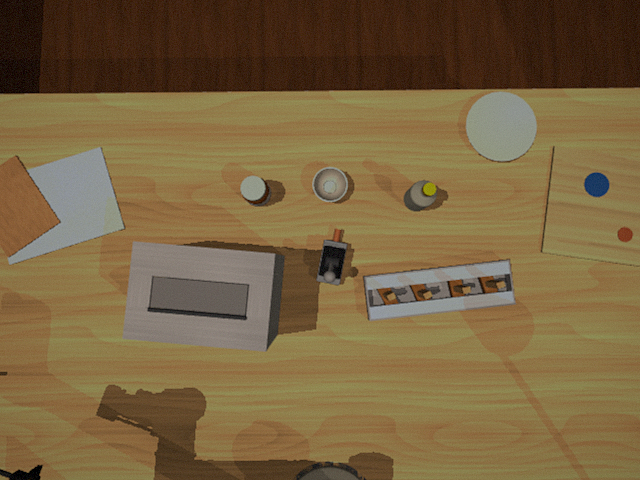

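View pics/scene0.png

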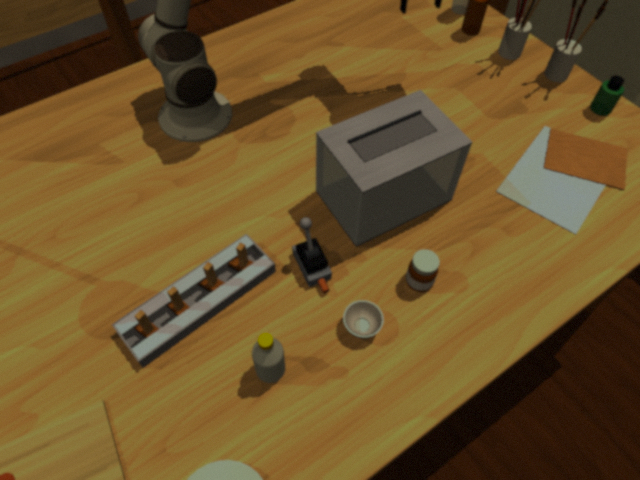

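```bash
cat > h.py <<'E'
import cv2,numpy as np
def cloud(c):
    v,u=np.mgrid[:480,:640]; z=c['range_z']
    p=np.stack([(u-c['cx'])/c['fx']*z,(v-c['cy'])/c['fy']*z,z],-1)@np.array(c['rotation']).T+c['xyz']
    p[z==0]=np.nan; return p
def ray(c,u,v,h):
    d=np.array(c['rotation'])@[(u-c['cx'])/c['fx'],(v-c['cy'])/c['fy'],1]
    return c['xyz']+d*(h-c['xyz'][2])/d[2]
def rect(c,m,h):
    """min-area rectangle of largest blob of mask m, cast on plane z=h"""
    k=max(cv2.findContours(m.astype(np.uint8),cv2.RETR_EXTERNAL,cv2.CHAIN_APPROX_NONE)[0],key=cv2.contourArea)[:,0]
    w=np.array([ray(c,u,v,h)[:2] for u,v in k],np.float32)
    return cv2.minAreaRect(w)
E
python3 - <<'E'
from h import *
import pickle
c=pickle.load(open('top0.pkl','rb'));p=cloud(c);z=p[...,2]
m=(abs(z-.205)<.012);m[:,:100]=0;m[:,300:]=0;print('lid',np.nanmedian(z[m]),rect(c,m,.205))
fl=c['frame'][282:315,150:248].mean(2);print('flap z',np.nanmedian(z[285:308,160:240]))
m=(abs(z-.036)<.008);m[:250]=0;m[330:]=0;m[:,:355]=0;m[:,525:]=0
m=cv2.morphologyEx(m.astype(np.uint8),cv2.MORPH_CLOSE,np.ones((15,15)));print('rack',rect(c,m,.036))
m=(z>.08)&(z<.115);m[:250]=0;m[330:]=0;m[:,:365]=0;m[:,525:]=0
n,l,s,ce=cv2.connectedComponentsWithStats(m.astype(np.uint8))
for i in range(1,n):
    print('h',s[i],ce[i].round(1),np.nanmedian(z[l==i]).round(4),ray(c,*ce[i],.099).round(4))
for nm,b in dict(jar=(240,270,170,205),bowl=(310,350,165,205),flask=(400,440,175,212),pump=(315,350,225,288)).items():
    q=p[b[2]:b[3],b[0]:b[1]].reshape(-1,3);q=q[q[:,2]>.015];print(nm,np.nanmin(q,0).round(3),np.nanmax(q,0).round(3))
f=c['frame']
a=cv2.resize(f[250:325,360:520],None,fx=5,fy=5,interpolation=cv2.INTER_CUBIC)
b=cv2.resize(f[220:360,120:360],(800,467-260+0)) if 0 else cv2.resize(f[265:325,140:255],None,fx=3,fy=3)
d=cv2.resize(f[225:295,310:360],None,fx=2.5,fy=2.5)
o=np.zeros((375+185,800,3),np.uint8);o[:375]=a;o[377:377+b.shape[0],:b.shape[1]]=b;o[377:377+d.shape[0],400:400+d.shape[1]]=d
cv2.imwrite('pics/crop0.png',np.clip(o*1.6,0,255).astype(np.uint8))
E
```

```text
lid 0.20611875904092503 ((0.5101827383041382, 0.24939098954200745), (0.28189846873283386, 0.190206378698349), 84.62140655517578)
flap z 0.20609313120242867
rack ((0.5078856348991394, -0.2601998448371887), (0.10450226068496704, 0.34131452441215515), 6.1258745193481445)
h [493 281  12   8  80] [498.2 284.6] 0.0988 [ 0.5231 -0.3741  0.099 ]
h [459 286  12   8  76] [464.6 289.7] 0.099 [ 0.5126 -0.3007  0.099 ]
h [421 291  11   9  71] [426.1 294.7] 0.0989 [ 0.5023 -0.2168  0.099 ]
h [385 292  11   9  64] [389.9 296.3] 0.0997 [ 0.4994 -0.138   0.099 ]
jar [0.71  0.133 0.017] [0.769 0.193 0.091]
bowl [ 0.717 -0.048  0.015] [0.798 0.032 0.046]
flask [ 0.696 -0.244  0.015] [ 0.753 -0.185  0.156]
pump [ 0.521 -0.047  0.016] [0.654 0.024 0.143]
```

View pics/crop0.png

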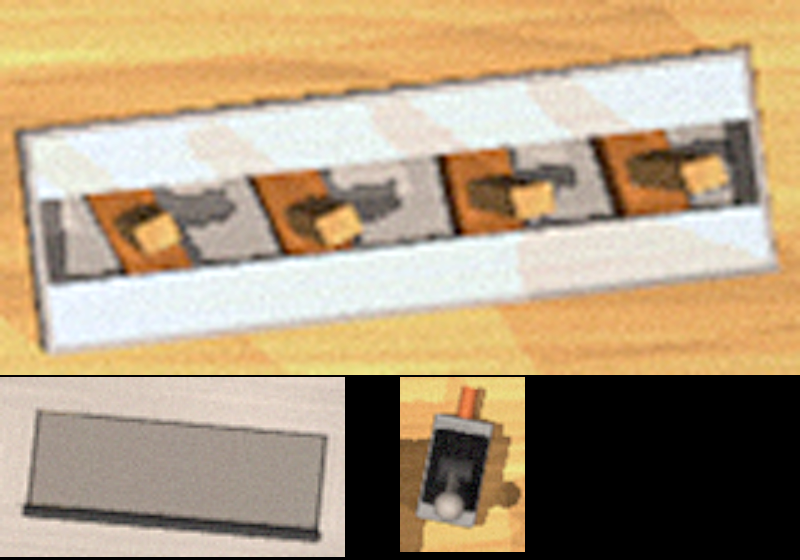

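```bash
cat >> h.py <<'E'
from station import *
def hands(c):
    z=cloud(c)[...,2]; m=(z>.093)&(z<.11);m[:240]=0;m[340:]=0;m[:,:360]=0;m[:,530:]=0
    n,l,s,ce=cv2.connectedComponentsWithStats(m.astype(np.uint8))
    return [(s[i][4],ray(c,*ce[i],.099).round(4)[:2]) for i in range(1,n) if s[i][4]>15]
def plan(x,y,z,th=None):
    """tool-frame: az to bring closing line to th (deg, mod 180), then the shift in tool axes after that turn"""
    s=sense();R=np.array(s['ee_rot']);p=np.array(s['tcp_pos'])
    cur=np.degrees(np.arctan2(R[1,1],R[0,1])); dy=0 if th is None else (th-cur+90)%180-90
    a=np.radians(dy);Q=np.array([[np.cos(a),-np.sin(a),0],[np.sin(a),np.cos(a),0],[0,0,1]])@R
    print('t',round(s['time_s'],2),'tcp',p.round(4),'close',round(cur%180,1),'w',round(s['gripper_width']*87,1),'F',np.round(s['wrist_force'],1),'gf',round(s['gripper_force'],1),'j',np.round(s['joints'],0))
    print('az',round(-dy,1),'shift mm',((np.array([x,y,z])-p)@Q*1000).round(1))
E
python3 - <<'E'
from h import *
import pickle
c=pickle.load(open('top0.pkl','rb'))
for a in hands(c):print(a)
plan(.4975,-.138,.30,26)
E
```

```text
(np.int32(61), array([ 0.523 , -0.3765]))
(np.int32(60), array([ 0.5121, -0.3024]))
(np.int32(59), array([ 0.5018, -0.2181]))
(np.int32(55), array([ 0.4989, -0.1387]))
t 0.1 tcp [0.2064 0.5894 0.2356] close 70.7 w 87.0 F [ 0.  -0.7 -0.3] gf 0.0 j [ 86.  22.   0.  -0. -68. -15.]
az 44.7 shift mm [781.4  57.3 -64.3]
```

Emit:
play_rows(steps=[{"dz":-32,"claw":60},{"dz":-32},{"az":7.45},{"az":7.45},{"az":7.45},{"az":7.45},{"az":7.45},{"az":7.45},{"dx":37,"dy":2.7},{"dx":37,"dy":2.7},{"dx":37,"dy":2.7},{"dx":37,"dy":2.7},{"dx":37,"dy":2.7},{"dx":37,"dy":2.7},{"dx":37,"dy":2.7},{"dx":37,"dy":2.7},{"dx":37,"dy":2.7},{"dx":37,"dy":2.7},{"dx":37,"dy":2.7},{"dx":37,"dy":2.7}])

```text
invalid input at $.steps[0]: expected keys ax, ay, az, dx, dy, dz, claw
```

Emit:
play_rows(steps=[{"dx":37.5,"dy":2.7},{"dx":37.5,"dy":2.7},{"dx":37.5,"dy":2.7},{"dx":37.5,"dy":2.7},{"dx":37.5,"dy":2.7},{"dx":37.5,"dy":2.7},{"dx":37.5,"dy":2.7},{"dx":37.5,"dy":2.7},{"dx":37.5,"dy":2.7},{}])

```text
invalid input at $.steps[0]: expected keys ax, ay, az, dx, dy, dz, claw
```

```bash
python3 -c "
from h import *
plan(.498,-.138,.085,26)"
```

```text
t 0.1 tcp [0.2064 0.5894 0.2356] close 70.7 w 87.0 F [ 0.  -0.7 -0.3] gf 0.0 j [ 86.  22.   0.  -0. -68. -15.]
az 44.7 shift mm [781.6  56.4 150.7]
```

Emit:
play_rows(steps=[{"ax":0,"ay":0,"az":7.45,"dx":0,"dy":0,"dz":-11,"claw":60},{"ax":0,"ay":0,"az":7.45,"dx":0,"dy":0,"dz":-11,"claw":60},{"ax":0,"ay":0,"az":7.45,"dx":0,"dy":0,"dz":-11,"claw":60},{"ax":0,"ay":0,"az":7.45,"dx":0,"dy":0,"dz":-11,"claw":60},{"ax":0,"ay":0,"az":7.45,"dx":0,"dy":0,"dz":-11,"claw":60},{"ax":0,"ay":0,"az":7.45,"dx":0,"dy":0,"dz":-11,"claw":60},{"ax":0,"ay":0,"az":0,"dx":40,"dy":3,"dz":0,"claw":60},{"ax":0,"ay":0,"az":0,"dx":40,"dy":3,"dz":0,"claw":60},{"ax":0,"ay":0,"az":0,"dx":40,"dy":3,"dz":0,"claw":60},{"ax":0,"ay":0,"az":0,"dx":40,"dy":3,"dz":0,"claw":60},{"ax":0,"ay":0,"az":0,"dx":40,"dy":3,"dz":0,"claw":60},{"ax":0,"ay":0,"az":0,"dx":40,"dy":3,"dz":0,"claw":60},{"ax":0,"ay":0,"az":0,"dx":40,"dy":3,"dz":0,"claw":60},{"ax":0,"ay":0,"az":0,"dx":40,"dy":3,"dz":0,"claw":60},{"ax":0,"ay":0,"az":0,"dx":40,"dy":3,"dz":0,"claw":60},{"ax":0,"ay":0,"az":0,"dx":40,"dy":3,"dz":0,"claw":60},{"ax":0,"ay":0,"az":0,"dx":40,"dy":3,"dz":0,"claw":60},{"ax":0,"ay":0,"az":0,"dx":40,"dy":3,"dz":0,"claw":60},{"ax":0,"ay":0,"az":0,"dx":40,"dy":3,"dz":0,"claw":60},{"ax":0,"ay":0,"az":0,"dx":40,"dy":3,"dz":0,"claw":60}])

```text
time_s: 2.1
tcp_pos: [0.4142, 0.0664, 0.3024]
ee_rot: [[0.439, -0.899, -0.0], [-0.899, -0.439, 0.0], [-0.0, 0.0, -1.0]]
wrist_force: [0.6, 0.4, -0.3]
gripper_width: 0.693
gripper_force: 0.0
```

Emit:
play_rows(steps=[{"ax":0,"ay":0,"az":0,"dx":40,"dy":3,"dz":0,"claw":60},{"ax":0,"ay":0,"az":0,"dx":40,"dy":3,"dz":0,"claw":60},{"ax":0,"ay":0,"az":0,"dx":40,"dy":3,"dz":0,"claw":60},{"ax":0,"ay":0,"az":0,"dx":40,"dy":3,"dz":0,"claw":60},{"ax":0,"ay":0,"az":0,"dx":40,"dy":3,"dz":0,"claw":60},{"ax":0,"ay":0,"az":0,"dx":22,"dy":1,"dz":0,"claw":60},{"ax":0,"ay":0,"az":0,"dx":0,"dy":0,"dz":0,"claw":60},{"ax":0,"ay":0,"az":0,"dx":0,"dy":0,"dz":0,"claw":60}])

```text
time_s: 2.9
tcp_pos: [0.4968, -0.1385, 0.3018]
ee_rot: [[0.437, -0.899, -0.002], [-0.899, -0.437, 0.0], [-0.001, 0.001, -1.0]]
wrist_force: [-0.7, 0.2, 0.6]
gripper_width: 0.691
gripper_force: 0.0
```

```bash
python3 -c "
from h import *
plan(.498,-.138,.081,26)"
```

```text
t 2.9 tcp [ 0.4968 -0.1385  0.3018] close 25.9 w 60.1 F [-0.7  0.2  0.6] gf 0.0 j [  2.   9.  -8.  -0. -73.  23.]
az -0.1 shift mm [  0.3  -1.6 220.8]
```

Emit:
play_rows(steps=[{"ax":0,"ay":0,"az":0,"dx":0,"dy":-1.5,"dz":30,"claw":60},{"ax":0,"ay":0,"az":0,"dx":0,"dy":0,"dz":30,"claw":60},{"ax":0,"ay":0,"az":0,"dx":0,"dy":0,"dz":30,"claw":60},{"ax":0,"ay":0,"az":0,"dx":0,"dy":0,"dz":30,"claw":60},{"ax":0,"ay":0,"az":0,"dx":0,"dy":0,"dz":30,"claw":60},{"ax":0,"ay":0,"az":0,"dx":0,"dy":0,"dz":30,"claw":60},{"ax":0,"ay":0,"az":0,"dx":0,"dy":0,"dz":26,"claw":60},{"ax":0,"ay":0,"az":0,"dx":0,"dy":0,"dz":16,"claw":60},{"ax":0,"ay":0,"az":0,"dx":0,"dy":0,"dz":0,"claw":40},{"ax":0,"ay":0,"az":0,"dx":0,"dy":0,"dz":0,"claw":25},{"ax":0,"ay":0,"az":0,"dx":0,"dy":0,"dz":0,"claw":18},{"ax":0,"ay":0,"az":0,"dx":0,"dy":0,"dz":0,"claw":5},{"ax":0,"ay":0,"az":0,"dx":0,"dy":0,"dz":0,"claw":5},{"ax":0,"ay":0,"az":0,"dx":0,"dy":0,"dz":0,"claw":5},{"ax":0,"ay":0,"az":0,"dx":0,"dy":0,"dz":0,"claw":5}])

```text
time_s: 4.4
tcp_pos: [0.499, -0.1378, 0.0809]
ee_rot: [[0.438, -0.899, 0.001], [-0.899, -0.438, -0.0], [0.001, -0.001, -1.0]]
wrist_force: [-0.3, 0.2, -1.2]
gripper_width: 0.158
gripper_force: 30.0
```

```bash
python3 -c "
from h import *
plan(.4948,-.138,.081,96.1)
c=capture('top');cv2.imwrite('pics/g1.png',cv2.resize(c['frame'][220:340,340:530],None,fx=4,fy=4))"
```

```text
t 4.4 tcp [ 0.499  -0.1378  0.0809] close 26.0 w 13.8 F [-0.3  0.2 -1.2] gf 30.0 j [  3.  22. -26.   0. -42.  23.]
az -70.1 shift mm [-4.2 -0.2 -0.1]
```

View pics/g1.png

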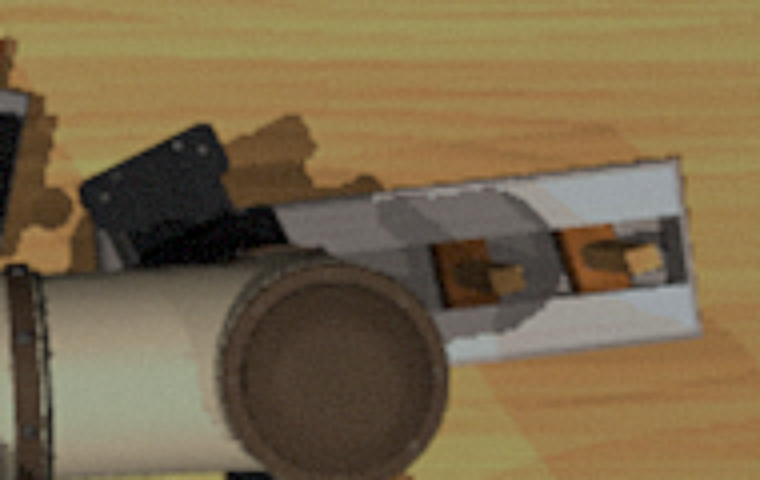

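Emit:
play_rows(steps=[{"ax":0,"ay":0,"az":0,"dx":0,"dy":0,"dz":-2.5,"claw":5},{"ax":0,"ay":0,"az":-7,"dx":0,"dy":0,"dz":0,"claw":5},{"ax":0,"ay":0,"az":-7,"dx":0,"dy":0,"dz":0,"claw":5},{"ax":0,"ay":0,"az":-7,"dx":0,"dy":0,"dz":0,"claw":5},{"ax":0,"ay":0,"az":-7,"dx":0,"dy":0,"dz":0,"claw":5},{"ax":0,"ay":0,"az":-7,"dx":0,"dy":0,"dz":0,"claw":5},{"ax":0,"ay":0,"az":-7,"dx":0,"dy":0,"dz":0,"claw":5},{"ax":0,"ay":0,"az":-7,"dx":0,"dy":0,"dz":0,"claw":5},{"ax":0,"ay":0,"az":-7,"dx":0,"dy":0,"dz":0,"claw":5},{"ax":0,"ay":0,"az":-7,"dx":0,"dy":0,"dz":0,"claw":5},{"ax":0,"ay":0,"az":-7,"dx":0,"dy":0,"dz":0,"claw":5},{"ax":0,"ay":0,"az":0,"dx":-4,"dy":0,"dz":0,"claw":5},{"ax":0,"ay":0,"az":0,"dx":0,"dy":0,"dz":0,"claw":5},{"ax":0,"ay":0,"az":0,"dx":0,"dy":0,"dz":0,"claw":5}])

```text
time_s: 5.85
tcp_pos: [0.4943, -0.1382, 0.083]
ee_rot: [[0.995, 0.103, -0.0], [0.103, -0.995, 0.0], [-0.0, -0.0, -1.0]]
wrist_force: [0.1, -0.3, -2.9]
gripper_width: 0.158
gripper_force: 30.0
```

```bash
python3 -c "
from h import *
plan(.4948,-.138,.11,96.1)
"
```

```text
t 5.85 tcp [ 0.4943 -0.1382  0.083 ] close 95.9 w 13.7 F [ 0.1 -0.3 -2.9] gf 30.0 j [  3.  21. -27.  -0. -42.  93.]
az -0.2 shift mm [  0.6  -0.2 -27. ]
```

Emit:
play_rows(steps=[{"ax":0,"ay":0,"az":0,"dx":0,"dy":0,"dz":-5,"claw":5},{"ax":0,"ay":0,"az":0,"dx":0,"dy":0,"dz":-5,"claw":5},{"ax":0,"ay":0,"az":0,"dx":0,"dy":0,"dz":-5,"claw":5},{"ax":0,"ay":0,"az":0,"dx":0,"dy":0,"dz":-5,"claw":5},{"ax":0,"ay":0,"az":0,"dx":0,"dy":0,"dz":-5,"claw":5},{"ax":0,"ay":0,"az":0,"dx":0,"dy":0,"dz":-5,"claw":5},{"ax":0,"ay":0,"az":0,"dx":0,"dy":0,"dz":0,"claw":5}])

```text
time_s: 6.55
tcp_pos: [0.4952, -0.1382, 0.114]
ee_rot: [[0.995, 0.105, 0.002], [0.105, -0.995, -0.0], [0.002, 0.0, -1.0]]
wrist_force: [-0.2, -0.2, -2.1]
gripper_width: 0.161
gripper_force: 30.0
```

Emit:
play_rows(steps=[{"ax":0,"ay":0,"az":0,"dx":0,"dy":0,"dz":-30,"claw":5},{"ax":0,"ay":0,"az":0,"dx":0,"dy":0,"dz":-30,"claw":5},{"ax":0,"ay":0,"az":0,"dx":0,"dy":0,"dz":-30,"claw":5},{"ax":0,"ay":0,"az":0,"dx":0,"dy":0,"dz":-30,"claw":5},{"ax":0,"ay":0,"az":0,"dx":0,"dy":0,"dz":-30,"claw":5},{"ax":0,"ay":0,"az":0,"dx":0,"dy":0,"dz":-30,"claw":5},{"ax":0,"ay":0,"az":5.6,"dx":0,"dy":0,"dz":-27,"claw":5},{"ax":0,"ay":0,"az":5.7,"dx":0,"dy":0,"dz":0,"claw":5},{"ax":0,"ay":0,"az":0,"dx":0,"dy":0,"dz":0,"claw":5}])

```text
time_s: 7.45
tcp_pos: [0.4945, -0.138, 0.3205]
ee_rot: [[0.996, -0.092, 0.001], [-0.092, -0.996, 0.001], [0.001, -0.001, -1.0]]
wrist_force: [1.0, 0.1, -2.3]
gripper_width: 0.156
gripper_force: 30.0
```

```bash
python3 -c "
from h import *
import pickle
c=pickle.load(open('top0.pkl','rb'));print(ray(c,199.1,297.8,.205))
for u,v in((38,410),(327,436),(320,540),(24,516)):print(ray(c,u/3+140,(v-377)/3+265,.205).round(4))
plan(.509,.294,.32,84.6)
"
```

```text
[0.50673673 0.24836522 0.205     ]
[0.5497 0.3395 0.205 ]
[0.5315 0.1512 0.205 ]
[0.4646 0.1556 0.205 ]
[0.4812 0.3477 0.205 ]
t 7.45 tcp [ 0.4945 -0.138   0.3205] close 84.7 w 13.6 F [ 1.   0.1 -2.3] gf 30.0 j [  3.   8.  -7.  -0. -75.  82.]
az 0.1 shift mm [ -26.2 -431.4    0.8]
```

Emit:
play_rows(steps=[{"ax":0,"ay":0,"az":0,"dx":-2.25,"dy":-36,"dz":0,"claw":5},{"ax":0,"ay":0,"az":0,"dx":-2.25,"dy":-36,"dz":0,"claw":5},{"ax":0,"ay":0,"az":0,"dx":-2.25,"dy":-36,"dz":0,"claw":5},{"ax":0,"ay":0,"az":0,"dx":-2.25,"dy":-36,"dz":0,"claw":5},{"ax":0,"ay":0,"az":0,"dx":-2.25,"dy":-36,"dz":0,"claw":5},{"ax":0,"ay":0,"az":0,"dx":-2.25,"dy":-36,"dz":0,"claw":5},{"ax":0,"ay":0,"az":0,"dx":-2.25,"dy":-36,"dz":0,"claw":5},{"ax":0,"ay":0,"az":0,"dx":-2.25,"dy":-36,"dz":0,"claw":5},{"ax":0,"ay":0,"az":0,"dx":-2.25,"dy":-36,"dz":0,"claw":5},{"ax":0,"ay":0,"az":0,"dx":-2.25,"dy":-36,"dz":0,"claw":5},{"ax":0,"ay":0,"az":0,"dx":-2.25,"dy":-36,"dz":0,"claw":5},{"ax":0,"ay":0,"az":0,"dx":-2.25,"dy":-35,"dz":0,"claw":5},{"ax":0,"ay":0,"az":0,"dx":0,"dy":0,"dz":0,"claw":5},{"ax":0,"ay":0,"az":0,"dx":0,"dy":0,"dz":0,"claw":5}])

```text
time_s: 8.85
tcp_pos: [0.5069, 0.2938, 0.3183]
ee_rot: [[0.996, -0.089, -0.003], [-0.089, -0.996, -0.002], [-0.003, 0.003, -1.0]]
wrist_force: [-0.9, 0.0, -2.2]
gripper_width: 0.16
gripper_force: 30.0
```

```bash
python3 -c "
from h import *
plan(.508,.294,.16,84.6)
c=capture('scene');cv2.imwrite('pics/t1.png',cv2.resize(c['frame'][20:260,260:520],None,fx=2.3,fy=2.3))"
```

```text
t 8.85 tcp [0.5069 0.2938 0.3183] close 84.9 w 13.9 F [-0.9  0.  -2.2] gf 30.0 j [ 46.  16.   3.  -0. -77.  39.]
az 0.3 shift mm [  1.5  -0.7 158.2]
```

View pics/t1.png

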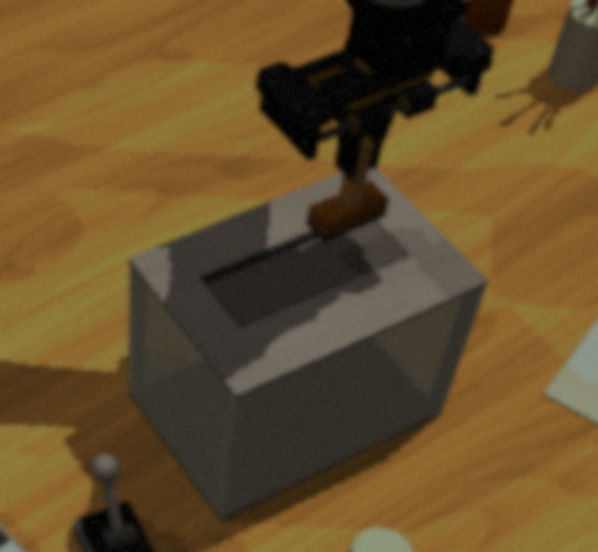

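Emit:
play_rows(steps=[{"ax":0,"ay":0,"az":0,"dx":0.7,"dy":0,"dz":15,"claw":5},{"ax":0,"ay":0,"az":0,"dx":0,"dy":0,"dz":15,"claw":5},{"ax":0,"ay":0,"az":0,"dx":0,"dy":0,"dz":12,"claw":5},{"ax":0,"ay":0,"az":0,"dx":0,"dy":0,"dz":12,"claw":5},{"ax":0,"ay":0,"az":0,"dx":0,"dy":0,"dz":12,"claw":5},{"ax":0,"ay":0,"az":0,"dx":0,"dy":0,"dz":0,"claw":5}])

```text
time_s: 9.5
tcp_pos: [0.5087, 0.2931, 0.2531]
ee_rot: [[0.996, -0.093, 0.001], [-0.093, -0.996, 0.0], [0.001, -0.001, -1.0]]
wrist_force: [4.3, -0.1, -1.7]
gripper_width: 0.157
gripper_force: 30.0
```

```bash
python3 -c "
from h import *
plan(.508,.294,.16,84.6)
c=capture('scene');cv2.imwrite('pics/t2.png',np.clip(1.6*cv2.resize(c['frame'][60:240,300:480],None,fx=3.3,fy=3.3,interpolation=cv2.INTER_CUBIC).astype(float),0,255).astype(np.uint8))"
```

```text
t 9.5 tcp [0.5087 0.2931 0.2531] close 84.7 w 13.6 F [ 4.3 -0.1 -1.7] gf 30.0 j [ 46.  18.  -4.   0. -69.  39.]
az 0.1 shift mm [-0.9 -0.8 93.1]
```

View pics/t2.png

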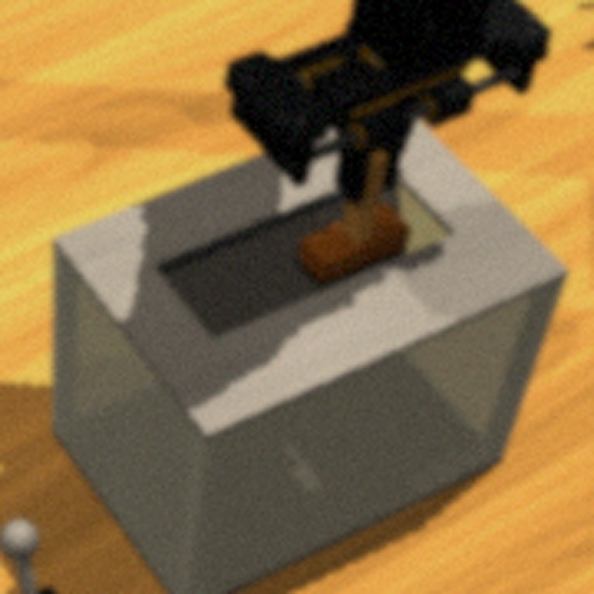

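```bash
python3 -c "
from h import *
c=capture('scene');p=cloud(c)
t=np.radians(84.6);ey=np.array([np.cos(t),np.sin(t)]);ex=np.array([-np.sin(t),np.cos(t)])
q=p[...,:2]-[.510,.249];X=q@ex;Y=q@ey;Z=p[...,2]
for Yc in(-.07,-.04,-.01):
  m=(abs(Y-Yc)<.006)&(abs(X)<.06)&(Z>.0)
  o=np.argsort(X[m]);print(Yc,[(round(a*1000),round(b*1000)) for a,b in zip(X[m][o][::4],Z[m][o][::4])])
"
```

```text
-0.07 [(-60, 202), (-58, 201), (-56, 202), (-54, 204), (-52, 203), (-50, 204), (-48, 204), (-45, 203), (-44, 204), (-42, 204), (-40, 202), (-39, 201), (-36, 204), (-34, 203), (8, 156), (9, 161), (11, 165), (13, 157), (14, 166), (14, 170), (15, 170), (16, 167), (17, 176), (18, 172), (18, 190), (19, 176), (19, 185), (20, 178), (22, 194), (23, 194), (23, 196), (24, 187), (24, 194), (25, 197), (25, 200), (26, 201), (27, 207), (28, 200), (28, 195), (28, 198), (29, 209), (31, 208), (33, 210), (41, 206), (43, 203), (46, 203), (47, 200), (49, 203), (51, 202), (53, 203), (55, 204), (58, 204)]
-0.04 [(-60, 203), (-58, 202), (-57, 201), (-54, 203), (-53, 202), (-51, 205), (-48, 205), (-47, 205), (-43, 203), (-42, 207), (-41, 202), (-38, 202), (-37, 351), (-35, 355), (-34, 202), (-34, 204), (-34, 314), (-33, 311), (-33, 352), (-33, 350), (-32, 326), (-32, 337), (-32, 336), (-32, 341), (-32, 326), (-32, 333), (-31, 330), (-31, 346), (-31, 347), (-31, 327), (-30, 328), (-30, 314), (-30, 355), (-30, 312), (-29, 313), (-28, 351), (-26, 319), (-24, 351), (-24, 314), (-23, 318), (-22, 351), (-20, 347)
[... 1296 characters left out ...]
8, 202), (-37, 203), (-34, 204), (-28, 321), (-27, 324), (-26, 319), (-25, 324), (-24, 327), (-22, 346), (-21, 348), (-20, 346), (-20, 350), (-19, 340), (-19, 341), (-18, 350), (-15, 351), (4, 153), (6, 149), (7, 151), (8, 161), (9, 155), (10, 166), (11, 162), (11, 161), (13, 171), (14, 173), (15, 167), (16, 179), (16, 174), (17, 180), (19, 180), (19, 175), (20, 190), (20, 176), (21, 185), (22, 346), (23, 348), (23, 343), (24, 190), (24, 199), (24, 189), (25, 349), (25, 209), (25, 351), (26, 197), (26, 350), (27, 351), (27, 351), (28, 208), (28, 351), (29, 206), (29, 351), (30, 209), (32, 206), (34, 208), (41, 200), (43, 201), (46, 203), (47, 204), (51, 201), (53, 201), (56, 203), (59, 204)]
```

Emit:
play_rows(steps=[{"ax":0,"ay":0,"az":0,"dx":4,"dy":0,"dz":0,"claw":5},{"ax":0,"ay":0,"az":0,"dx":4,"dy":0,"dz":0,"claw":5},{"ax":0,"ay":0,"az":0,"dx":2,"dy":0,"dz":10,"claw":5},{"ax":0,"ay":0,"az":0,"dx":0,"dy":0,"dz":15,"claw":5},{"ax":0,"ay":0,"az":0,"dx":0,"dy":0,"dz":15,"claw":5},{"ax":0,"ay":0,"az":0,"dx":0,"dy":0,"dz":15,"claw":5},{"ax":0,"ay":0,"az":0,"dx":0,"dy":0,"dz":0,"claw":5}])

```text
time_s: 10.3
tcp_pos: [0.5164, 0.2914, 0.1952]
ee_rot: [[0.996, -0.093, -0.006], [-0.093, -0.996, -0.004], [-0.006, 0.004, -1.0]]
wrist_force: [2.5, -0.2, -3.5]
gripper_width: 0.158
gripper_force: 30.0
```

Emit:
play_rows(steps=[{"ax":0,"ay":0,"az":0,"dx":0,"dy":0,"dz":12,"claw":5},{"ax":0,"ay":0,"az":0,"dx":0,"dy":0,"dz":12,"claw":5},{"ax":0,"ay":0,"az":0,"dx":0,"dy":0,"dz":11,"claw":5},{"ax":0,"ay":0,"az":0,"dx":0,"dy":0,"dz":0,"claw":5},{"ax":0,"ay":0,"az":0,"dx":0,"dy":0,"dz":0,"claw":38},{"ax":0,"ay":0,"az":0,"dx":0,"dy":0,"dz":0,"claw":38},{"ax":0,"ay":0,"az":0,"dx":0,"dy":0,"dz":0,"claw":38},{"ax":0,"ay":0,"az":0,"dx":0,"dy":0,"dz":0,"claw":38},{"ax":0,"ay":0,"az":0,"dx":0,"dy":0,"dz":0,"claw":38}])

```text
time_s: 11.2
tcp_pos: [0.5183, 0.2927, 0.1647]
ee_rot: [[0.996, -0.092, 0.001], [-0.092, -0.996, 0.001], [0.001, -0.001, -1.0]]
wrist_force: [1.9, -0.1, 2.2]
gripper_width: 0.423
gripper_force: 1.0
```

Emit:
play_rows(steps=[{"ax":0,"ay":0,"az":0,"dx":0,"dy":0,"dz":-20,"claw":38},{"ax":0,"ay":0,"az":0,"dx":0,"dy":0,"dz":-20,"claw":38},{"ax":0,"ay":0,"az":0,"dx":0,"dy":0,"dz":-25,"claw":38},{"ax":0,"ay":0,"az":0,"dx":0,"dy":0,"dz":-25,"claw":38},{"ax":0,"ay":0,"az":0,"dx":0,"dy":0,"dz":-30,"claw":60},{"ax":0,"ay":0,"az":-8,"dx":0,"dy":0,"dz":0,"claw":60},{"ax":0,"ay":0,"az":0,"dx":0,"dy":36,"dz":0,"claw":60},{"ax":0,"ay":0,"az":0,"dx":0,"dy":36,"dz":0,"claw":60},{"ax":0,"ay":0,"az":0,"dx":0,"dy":36,"dz":0,"claw":60},{"ax":0,"ay":0,"az":0,"dx":0,"dy":36,"dz":0,"claw":60},{"ax":0,"ay":0,"az":0,"dx":0,"dy":36,"dz":0,"claw":60},{"ax":0,"ay":0,"az":0,"dx":0,"dy":36,"dz":0,"claw":60},{"ax":0,"ay":0,"az":0,"dx":0,"dy":36,"dz":0,"claw":60},{"ax":0,"ay":0,"az":0,"dx":0,"dy":36,"dz":0,"claw":60},{"ax":0,"ay":0,"az":0,"dx":0,"dy":0,"dz":0,"claw":60}])

```text
time_s: 12.7
tcp_pos: [0.5306, 0.0019, 0.2838]
ee_rot: [[0.999, 0.043, -0.002], [0.043, -0.999, -0.0], [-0.002, 0.0, -1.0]]
wrist_force: [-0.4, 0.9, -0.0]
gripper_width: 0.687
gripper_force: 0.0
```

```bash
cat >> h.py <<'E'
def flap(c):
    p=cloud(c);t=np.radians(84.6);ey=np.array([np.cos(t),np.sin(t)]);ex=-np.array([-np.sin(t),np.cos(t)])
    q=p[...,:2]-[.510,.249];X=q@ex;Y=q@ey;m=(abs(Y)<.08)&(abs(X)<.022);z=p[...,2][m];z=z[(z>0)&(z<.23)]
    print('flap region z pct',np.percentile(z,[5,50,95]).round(4),len(z))
E
python3 -c "
from h import *
c=capture('scene');flap(c);cv2.imwrite('pics/t3.png',np.clip(1.6*cv2.resize(c['frame'][60:350,100:500],None,fx=2,fy=2,interpolation=cv2.INTER_CUBIC).astype(float),0,255).astype(np.uint8))
d=capture('top')
for a in hands(d):print(a)
plan(.5018,-.2181,.30,25)"
```

```text
flap region z pct [0.2006 0.2033 0.206 ] 1080
(np.int32(59), array([ 0.523 , -0.3769]))
(np.int32(59), array([ 0.512 , -0.3026]))
(np.int32(58), array([ 0.5021, -0.2183]))
t 12.8 tcp [0.5311 0.0043 0.2837] close 92.6 w 59.8 F [ 0.6  0.5 -0. ] gf 0.0 j [ 18.  11.  -8.  -0. -71.  75.]
az 67.6 shift mm [189.2 120.5 -16.6]
```

View pics/t3.png

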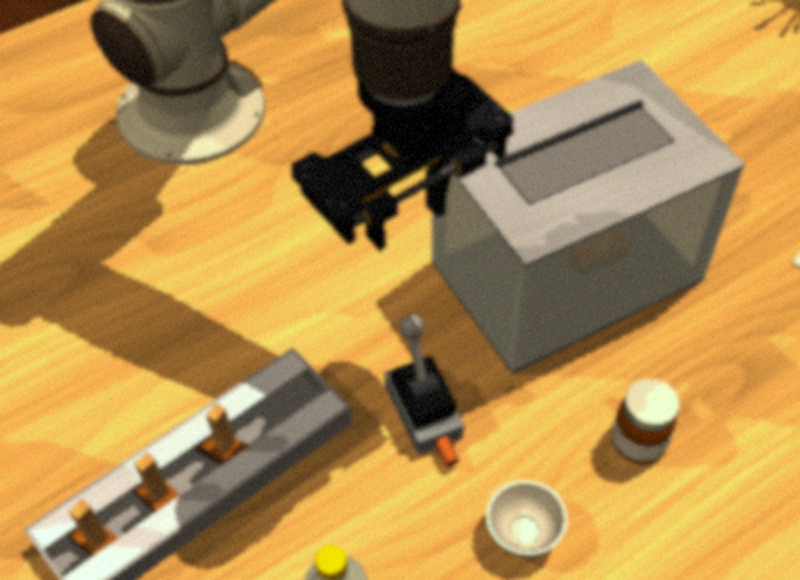

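Emit:
play_rows(steps=[{"ax":0,"ay":0,"az":8.4,"dx":0,"dy":0,"dz":0,"claw":60},{"ax":0,"ay":0,"az":8.4,"dx":0,"dy":0,"dz":0,"claw":60},{"ax":0,"ay":0,"az":8.4,"dx":0,"dy":0,"dz":0,"claw":60},{"ax":0,"ay":0,"az":8.4,"dx":0,"dy":0,"dz":0,"claw":60},{"ax":0,"ay":0,"az":8.4,"dx":0,"dy":0,"dz":0,"claw":60},{"ax":0,"ay":0,"az":8.4,"dx":0,"dy":0,"dz":0,"claw":60},{"ax":0,"ay":0,"az":8.4,"dx":0,"dy":0,"dz":0,"claw":60},{"ax":0,"ay":0,"az":8.4,"dx":0,"dy":0,"dz":0,"claw":60},{"ax":0,"ay":0,"az":0,"dx":31.5,"dy":20,"dz":0,"claw":60},{"ax":0,"ay":0,"az":0,"dx":31.5,"dy":20,"dz":0,"claw":60},{"ax":0,"ay":0,"az":0,"dx":31.5,"dy":20,"dz":0,"claw":60},{"ax":0,"ay":0,"az":0,"dx":31.5,"dy":20,"dz":0,"claw":60},{"ax":0,"ay":0,"az":0,"dx":31.5,"dy":20,"dz":0,"claw":60},{"ax":0,"ay":0,"az":0,"dx":31.5,"dy":20,"dz":0,"claw":60},{"ax":0,"ay":0,"az":0,"dx":0,"dy":0,"dz":30,"claw":60},{"ax":0,"ay":0,"az":0,"dx":0,"dy":0,"dz":30,"claw":60},{"ax":0,"ay":0,"az":0,"dx":0,"dy":0,"dz":30,"claw":60},{"ax":0,"ay":0,"az":0,"dx":0,"dy":0,"dz":0,"claw":60}])

```text
time_s: 14.6
tcp_pos: [0.5021, -0.2156, 0.1896]
ee_rot: [[0.431, -0.902, -0.01], [-0.902, -0.431, 0.003], [-0.007, 0.008, -1.0]]
wrist_force: [-0.1, 0.7, -0.4]
gripper_width: 0.688
gripper_force: 0.0
```

```bash
python3 -c "
from h import *
plan(.502,-.218,.081,25.5)
for a in hands(capture('top')):print(a)"
```

```text
t 14.6 tcp [ 0.5021 -0.2156  0.1896] close 25.5 w 59.9 F [-0.1  0.7 -0.4] gf 0.0 j [ -6.  17. -14.  -0. -59.  32.]
az 0.0 shift mm [  2.9   0.3 108.6]
```

Emit:
play_rows(steps=[{"ax":0,"ay":0,"az":0,"dx":2,"dy":0,"dz":30,"claw":60},{"ax":0,"ay":0,"az":0,"dx":0,"dy":0,"dz":30,"claw":60},{"ax":0,"ay":0,"az":0,"dx":0,"dy":0,"dz":30,"claw":60},{"ax":0,"ay":0,"az":0,"dx":0,"dy":0,"dz":18,"claw":60},{"ax":0,"ay":0,"az":0,"dx":0,"dy":0,"dz":0,"claw":40},{"ax":0,"ay":0,"az":0,"dx":0,"dy":0,"dz":0,"claw":25},{"ax":0,"ay":0,"az":0,"dx":0,"dy":0,"dz":0,"claw":18},{"ax":0,"ay":0,"az":0,"dx":0,"dy":0,"dz":0,"claw":5},{"ax":0,"ay":0,"az":0,"dx":0,"dy":0,"dz":0,"claw":5},{"ax":0,"ay":0,"az":0,"dx":0,"dy":0,"dz":0,"claw":5},{"ax":0,"ay":0,"az":0,"dx":0,"dy":0,"dz":0,"claw":5}])

```text
time_s: 15.75
tcp_pos: [0.5056, -0.2193, 0.0863]
ee_rot: [[0.43, -0.903, 0.0], [-0.903, -0.43, -0.0], [0.0, -0.0, -1.0]]
wrist_force: [0.1, -0.8, -1.4]
gripper_width: 0.158
gripper_force: 29.9
```

```bash
python3 -c "
from h import *
plan(.5034,-.218,.081,96.1)
for a in hands(capture('top')):print(a)"
```

```text
t 15.75 tcp [ 0.5056 -0.2193  0.0863] close 25.5 w 13.8 F [ 0.1 -0.8 -1.4] gf 29.9 j [ -7.  24. -21.   0. -45.  32.]
az -70.6 shift mm [-2.  -1.5  5.3]
(np.int32(50), array([ 0.524 , -0.3779]))
```

Emit:
play_rows(steps=[{"ax":0,"ay":0,"az":0,"dx":0,"dy":0,"dz":-2.5,"claw":5},{"ax":0,"ay":0,"az":-7,"dx":0,"dy":0,"dz":0,"claw":5},{"ax":0,"ay":0,"az":-7,"dx":0,"dy":0,"dz":0,"claw":5},{"ax":0,"ay":0,"az":-7,"dx":0,"dy":0,"dz":0,"claw":5},{"ax":0,"ay":0,"az":-7,"dx":0,"dy":0,"dz":0,"claw":5},{"ax":0,"ay":0,"az":-7,"dx":0,"dy":0,"dz":0,"claw":5},{"ax":0,"ay":0,"az":-7,"dx":0,"dy":0,"dz":0,"claw":5},{"ax":0,"ay":0,"az":-7,"dx":0,"dy":0,"dz":0,"claw":5},{"ax":0,"ay":0,"az":-7,"dx":0,"dy":0,"dz":0,"claw":5},{"ax":0,"ay":0,"az":-7,"dx":0,"dy":0,"dz":0,"claw":5},{"ax":0,"ay":0,"az":-7.6,"dx":0,"dy":0,"dz":0,"claw":5},{"ax":0,"ay":0,"az":0,"dx":-2,"dy":0,"dz":0,"claw":5},{"ax":0,"ay":0,"az":0,"dx":0,"dy":0,"dz":0,"claw":5},{"ax":0,"ay":0,"az":0,"dx":0,"dy":0,"dz":0,"claw":5}])

```text
time_s: 17.2
tcp_pos: [0.5035, -0.2194, 0.0885]
ee_rot: [[0.995, 0.104, -0.0], [0.104, -0.995, 0.0], [-0.0, -0.0, -1.0]]
wrist_force: [0.5, -0.8, -1.6]
gripper_width: 0.157
gripper_force: 29.9
```

Emit:
play_rows(steps=[{"ax":0,"ay":0,"az":0,"dx":0,"dy":0,"dz":-5,"claw":5},{"ax":0,"ay":0,"az":0,"dx":0,"dy":0,"dz":-5,"claw":5},{"ax":0,"ay":0,"az":0,"dx":0,"dy":0,"dz":-5,"claw":5},{"ax":0,"ay":0,"az":0,"dx":0,"dy":0,"dz":0,"claw":5}])

```text
time_s: 17.6
tcp_pos: [0.5044, -0.2196, 0.1047]
ee_rot: [[0.994, 0.106, 0.002], [0.106, -0.994, -0.0], [0.002, 0.001, -1.0]]
wrist_force: [0.6, -0.2, -2.2]
gripper_width: 0.156
gripper_force: 29.9
```

Emit:
play_rows(steps=[{"ax":0,"ay":0,"az":0,"dx":0,"dy":0,"dz":-10,"claw":5},{"ax":0,"ay":0,"az":0,"dx":0,"dy":0,"dz":-30,"claw":5},{"ax":0,"ay":0,"az":0,"dx":0,"dy":0,"dz":-30,"claw":5},{"ax":0,"ay":0,"az":0,"dx":0,"dy":0,"dz":-30,"claw":5},{"ax":0,"ay":0,"az":0,"dx":0,"dy":0,"dz":-30,"claw":5},{"ax":0,"ay":0,"az":5.7,"dx":0,"dy":0,"dz":-30,"claw":5},{"ax":0,"ay":0,"az":5.7,"dx":0,"dy":0,"dz":-30,"claw":5},{"ax":0,"ay":0,"az":0,"dx":0,"dy":0,"dz":-30,"claw":5},{"ax":0,"ay":0,"az":0,"dx":-2.9,"dy":-35,"dz":0,"claw":5},{"ax":0,"ay":0,"az":0,"dx":-2.9,"dy":-35,"dz":0,"claw":5},{"ax":0,"ay":0,"az":0,"dx":-2.9,"dy":-35,"dz":0,"claw":5},{"ax":0,"ay":0,"az":0,"dx":-2.9,"dy":-35,"dz":0,"claw":5},{"ax":0,"ay":0,"az":0,"dx":-2.9,"dy":-35,"dz":0,"claw":5},{"ax":0,"ay":0,"az":0,"dx":-2.9,"dy":-35,"dz":0,"claw":5},{"ax":0,"ay":0,"az":0,"dx":-2.9,"dy":-35,"dz":0,"claw":5},{"ax":0,"ay":0,"az":0,"dx":-2.9,"dy":-35,"dz":0,"claw":5},{"ax":0,"ay":0,"az":0,"dx":-2.9,"dy":-35,"dz":0,"claw":5},{"ax":0,"ay":0,"az":0,"dx":-2.9,"dy":-35,"dz":0,"claw":5},{"ax":0,"ay":0,"az":0,"dx":-2.9,"dy":-35,"dz":0,"claw":5},{"ax":0,"ay":0,"az":0,"dx":-2.9,"dy":-35,"dz":0,"claw":5}])

```text
time_s: 19.6
tcp_pos: [0.5073, 0.2032, 0.3242]
ee_rot: [[0.996, -0.092, 0.0], [-0.092, -0.996, 0.0], [0.0, -0.0, -1.0]]
wrist_force: [1.0, -0.4, -1.4]
gripper_width: 0.16
gripper_force: 29.9
```

Emit:
play_rows(steps=[{"ax":0,"ay":0,"az":0,"dx":0,"dy":0,"dz":0,"claw":5},{"ax":0,"ay":0,"az":0,"dx":0,"dy":0,"dz":0,"claw":5},{"ax":0,"ay":0,"az":0,"dx":0,"dy":0,"dz":0,"claw":5}])

```text
time_s: 19.9
tcp_pos: [0.5076, 0.2013, 0.3238]
ee_rot: [[0.996, -0.093, -0.0], [-0.093, -0.996, -0.0], [-0.0, 0.0, -1.0]]
wrist_force: [-0.7, -0.1, -2.0]
gripper_width: 0.158
gripper_force: 29.9
```

```bash
python3 -c "
from h import *
plan(.5095,.2035,.165,84.6)"
```

```text
t 19.9 tcp [0.5076 0.2013 0.3238] close 84.7 w 13.8 F [-0.7 -0.1 -2. ] gf 29.9 j [ 39.  11.  -2.   0. -77.  46.]
az 0.1 shift mm [  1.7  -2.4 158.8]
```

Emit:
play_rows(steps=[{"ax":0,"ay":0,"az":0,"dx":1.7,"dy":-2.4,"dz":10,"claw":5},{"ax":0,"ay":0,"az":0,"dx":0,"dy":0,"dz":15,"claw":5},{"ax":0,"ay":0,"az":0,"dx":0,"dy":0,"dz":15,"claw":5},{"ax":0,"ay":0,"az":0,"dx":0,"dy":0,"dz":15,"claw":5},{"ax":0,"ay":0,"az":0,"dx":0,"dy":0,"dz":15,"claw":5},{"ax":0,"ay":0,"az":0,"dx":0,"dy":0,"dz":15,"claw":5},{"ax":0,"ay":0,"az":0,"dx":0,"dy":0,"dz":0,"claw":5}])

```text
time_s: 20.6
tcp_pos: [0.5096, 0.2031, 0.2367]
ee_rot: [[0.996, -0.094, -0.002], [-0.094, -0.996, -0.001], [-0.001, 0.001, -1.0]]
wrist_force: [1.9, -0.5, -1.1]
gripper_width: 0.161
gripper_force: 29.9
```

Emit:
play_rows(steps=[{"ax":0,"ay":0,"az":0,"dx":0,"dy":0,"dz":15,"claw":5},{"ax":0,"ay":0,"az":0,"dx":0,"dy":0,"dz":15,"claw":5},{"ax":0,"ay":0,"az":0,"dx":0,"dy":0,"dz":15,"claw":5},{"ax":0,"ay":0,"az":0,"dx":0,"dy":0,"dz":15,"claw":5},{"ax":0,"ay":0,"az":0,"dx":0,"dy":0,"dz":14,"claw":5},{"ax":0,"ay":0,"az":0,"dx":0,"dy":0,"dz":0,"claw":5}])

```text
time_s: 21.2
tcp_pos: [0.5094, 0.2034, 0.1633]
ee_rot: [[0.996, -0.093, -0.002], [-0.093, -0.996, -0.001], [-0.002, 0.001, -1.0]]
wrist_force: [2.0, -0.4, -2.7]
gripper_width: 0.161
gripper_force: 30.2
```

Release, rise, move back over the middle.

Emit:
play_rows(steps=[{"ax":0,"ay":0,"az":0,"dx":0,"dy":0,"dz":0,"claw":38},{"ax":0,"ay":0,"az":0,"dx":0,"dy":0,"dz":0,"claw":38},{"ax":0,"ay":0,"az":0,"dx":0,"dy":0,"dz":0,"claw":38},{"ax":0,"ay":0,"az":0,"dx":0,"dy":0,"dz":0,"claw":38},{"ax":0,"ay":0,"az":0,"dx":0,"dy":0,"dz":0,"claw":38},{"ax":0,"ay":0,"az":0,"dx":0,"dy":0,"dz":-20,"claw":38},{"ax":0,"ay":0,"az":0,"dx":0,"dy":0,"dz":-20,"claw":38},{"ax":0,"ay":0,"az":0,"dx":0,"dy":0,"dz":-25,"claw":38},{"ax":0,"ay":0,"az":0,"dx":0,"dy":0,"dz":-25,"claw":38},{"ax":0,"ay":0,"az":0,"dx":0,"dy":0,"dz":-30,"claw":60},{"ax":0,"ay":0,"az":8.3,"dx":0,"dy":0,"dz":0,"claw":60},{"ax":0,"ay":0,"az":0,"dx":0,"dy":36,"dz":0,"claw":60},{"ax":0,"ay":0,"az":0,"dx":0,"dy":36,"dz":0,"claw":60},{"ax":0,"ay":0,"az":0,"dx":0,"dy":36,"dz":0,"claw":60},{"ax":0,"ay":0,"az":0,"dx":0,"dy":36,"dz":0,"claw":60},{"ax":0,"ay":0,"az":0,"dx":0,"dy":36,"dz":0,"claw":60},{"ax":0,"ay":0,"az":0,"dx":0,"dy":36,"dz":0,"claw":60},{"ax":0,"ay":0,"az":0,"dx":0,"dy":0,"dz":0,"claw":60},{"ax":0,"ay":0,"az":0,"dx":0,"dy":0,"dz":0,"claw":60}])

```text
time_s: 23.1
tcp_pos: [0.4582, -0.0062, 0.2844]
ee_rot: [[0.972, -0.237, -0.001], [-0.237, -0.972, 0.0], [-0.001, -0.0, -1.0]]
wrist_force: [0.8, -0.0, -0.1]
gripper_width: 0.692
gripper_force: 0.0
```

```bash
python3 -c "
from h import *
c=capture('scene');flap(c)
d=capture('top')
for a in hands(d):print(a)
plan(.512,-.3026,.28,14)
a=np.clip(1.6*cv2.resize(c['frame'][60:260,300:480],(540,600),interpolation=cv2.INTER_CUBIC).astype(float),0,255).astype(np.uint8)
b=cv2.rotate(cv2.resize(d['frame'][255:320,370:520],(600,260)),cv2.ROTATE_90_CLOCKWISE)
cv2.imwrite('pics/t4.png',np.hstack([a,b]))"
```

```text
flap region z pct [0.2004 0.2033 0.2058] 1101
(np.int32(59), array([ 0.5228, -0.3767]))
(np.int32(58), array([ 0.5121, -0.3025]))
t 23.2 tcp [ 0.4588 -0.0052  0.2844] close 76.4 w 60.1 F [ 0.8  0.  -0.4] gf 0.0 j [ 20.   4. -17.  -0. -70.  57.]
az 62.4 shift mm [301.4  20.3   4.1]
```

View pics/t4.png

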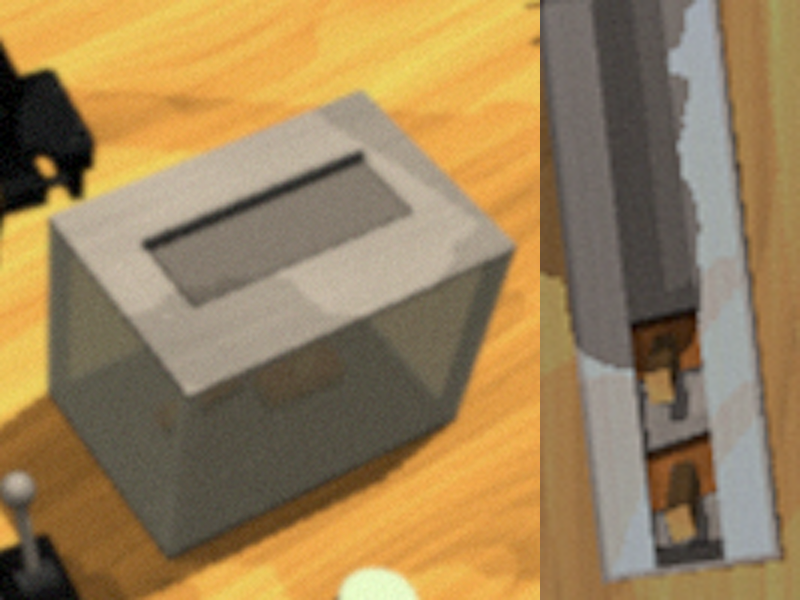

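Emit:
play_rows(steps=[{"ax":0,"ay":0,"az":7.8,"dx":0,"dy":0,"dz":0,"claw":60},{"ax":0,"ay":0,"az":7.8,"dx":0,"dy":0,"dz":0,"claw":60},{"ax":0,"ay":0,"az":7.8,"dx":0,"dy":0,"dz":0,"claw":60},{"ax":0,"ay":0,"az":7.8,"dx":0,"dy":0,"dz":0,"claw":60},{"ax":0,"ay":0,"az":7.8,"dx":0,"dy":0,"dz":0,"claw":60},{"ax":0,"ay":0,"az":7.8,"dx":0,"dy":0,"dz":0,"claw":60},{"ax":0,"ay":0,"az":7.8,"dx":0,"dy":0,"dz":0,"claw":60},{"ax":0,"ay":0,"az":7.8,"dx":0,"dy":0,"dz":0,"claw":60},{"ax":0,"ay":0,"az":0,"dx":33.5,"dy":2.2,"dz":0,"claw":60},{"ax":0,"ay":0,"az":0,"dx":33.5,"dy":2.2,"dz":0,"claw":60},{"ax":0,"ay":0,"az":0,"dx":33.5,"dy":2.2,"dz":0,"claw":60},{"ax":0,"ay":0,"az":0,"dx":33.5,"dy":2.2,"dz":0,"claw":60},{"ax":0,"ay":0,"az":0,"dx":33.5,"dy":2.2,"dz":0,"claw":60},{"ax":0,"ay":0,"az":0,"dx":33.5,"dy":2.2,"dz":0,"claw":60},{"ax":0,"ay":0,"az":0,"dx":33.5,"dy":2.2,"dz":0,"claw":60},{"ax":0,"ay":0,"az":0,"dx":33.5,"dy":2.2,"dz":0,"claw":60},{"ax":0,"ay":0,"az":0,"dx":33.5,"dy":2.2,"dz":30,"claw":60},{"ax":0,"ay":0,"az":0,"dx":0,"dy":0,"dz":30,"claw":60},{"ax":0,"ay":0,"az":0,"dx":0,"dy":0,"dz":30,"claw":60},{"ax":0,"ay":0,"az":0,"dx":0,"dy":0,"dz":0,"claw":60}])

```text
time_s: 25.2
tcp_pos: [0.5106, -0.3012, 0.1892]
ee_rot: [[0.242, -0.97, -0.01], [-0.97, -0.242, 0.005], [-0.007, 0.009, -1.0]]
wrist_force: [-0.8, 0.8, -0.3]
gripper_width: 0.69
gripper_force: 0.0
```

```bash
python3 -c "
from h import *
plan(.512,-.3025,.081,14)
for a in hands(capture('top')):print(a)"
```

```text
t 25.2 tcp [ 0.5106 -0.3012  0.1892] close 14.0 w 60.0 F [-0.8  0.8 -0.3] gf 0.0 j [-15.  21.  -8.  -0. -62.  29.]
az 0.0 shift mm [  2.3  -2.  108.2]
```

Emit:
play_rows(steps=[{"ax":0,"ay":0,"az":0,"dx":1,"dy":0,"dz":30,"claw":60},{"ax":0,"ay":0,"az":0,"dx":0,"dy":0,"dz":30,"claw":60},{"ax":0,"ay":0,"az":0,"dx":0,"dy":0,"dz":30,"claw":60},{"ax":0,"ay":0,"az":0,"dx":0,"dy":0,"dz":22,"claw":60},{"ax":0,"ay":0,"az":0,"dx":0,"dy":0,"dz":0,"claw":40},{"ax":0,"ay":0,"az":0,"dx":0,"dy":0,"dz":0,"claw":25},{"ax":0,"ay":0,"az":0,"dx":0,"dy":0,"dz":0,"claw":18},{"ax":0,"ay":0,"az":0,"dx":0,"dy":0,"dz":0,"claw":5},{"ax":0,"ay":0,"az":0,"dx":0,"dy":0,"dz":0,"claw":5},{"ax":0,"ay":0,"az":0,"dx":0,"dy":0,"dz":0,"claw":5},{"ax":0,"ay":0,"az":0,"dx":0,"dy":0,"dz":0,"claw":5}])

```text
time_s: 26.35
tcp_pos: [0.5131, -0.3041, 0.0829]
ee_rot: [[0.242, -0.97, 0.001], [-0.97, -0.242, -0.0], [0.0, -0.001, -1.0]]
wrist_force: [-0.2, -1.0, -0.9]
gripper_width: 0.162
gripper_force: 30.0
```

```bash
python3 -c "
from h import *
plan(.5124,-.3025,.081,96.1)"
```

```text
t 26.35 tcp [ 0.5131 -0.3041  0.0829] close 14.0 w 14.1 F [-0.2 -1.  -0.9] gf 30.0 j [-15.  28. -15.  -0. -47.  29.]
az -82.1 shift mm [-0.6 -1.7  1.9]
```

Emit:
play_rows(steps=[{"ax":0,"ay":0,"az":0,"dx":0,"dy":0,"dz":-2.5,"claw":5},{"ax":0,"ay":0,"az":-7.46,"dx":0,"dy":0,"dz":0,"claw":5},{"ax":0,"ay":0,"az":-7.46,"dx":0,"dy":0,"dz":0,"claw":5},{"ax":0,"ay":0,"az":-7.46,"dx":0,"dy":0,"dz":0,"claw":5},{"ax":0,"ay":0,"az":-7.46,"dx":0,"dy":0,"dz":0,"claw":5},{"ax":0,"ay":0,"az":-7.46,"dx":0,"dy":0,"dz":0,"claw":5},{"ax":0,"ay":0,"az":-7.46,"dx":0,"dy":0,"dz":0,"claw":5},{"ax":0,"ay":0,"az":-7.46,"dx":0,"dy":0,"dz":0,"claw":5},{"ax":0,"ay":0,"az":-7.46,"dx":0,"dy":0,"dz":0,"claw":5},{"ax":0,"ay":0,"az":-7.46,"dx":0,"dy":0,"dz":0,"claw":5},{"ax":0,"ay":0,"az":-7.46,"dx":0,"dy":0,"dz":0,"claw":5},{"ax":0,"ay":0,"az":-7.46,"dx":0,"dy":0,"dz":0,"claw":5},{"ax":0,"ay":0,"az":0,"dx":0,"dy":0,"dz":0,"claw":5},{"ax":0,"ay":0,"az":0,"dx":0,"dy":0,"dz":0,"claw":5}])

```text
time_s: 27.75
tcp_pos: [0.5127, -0.304, 0.0849]
ee_rot: [[0.995, 0.103, -0.0], [0.103, -0.995, 0.0], [-0.0, -0.0, -1.0]]
wrist_force: [-0.2, -0.1, -1.8]
gripper_width: 0.151
gripper_force: 30.0
```

Emit:
play_rows(steps=[{"ax":0,"ay":0,"az":0,"dx":0,"dy":0,"dz":-5,"claw":5},{"ax":0,"ay":0,"az":0,"dx":0,"dy":0,"dz":-5,"claw":5},{"ax":0,"ay":0,"az":0,"dx":0,"dy":0,"dz":-5,"claw":5},{"ax":0,"ay":0,"az":0,"dx":0,"dy":0,"dz":0,"claw":5}])

```text
time_s: 28.15
tcp_pos: [0.5136, -0.3043, 0.1014]
ee_rot: [[0.994, 0.105, 0.002], [0.105, -0.994, -0.001], [0.002, 0.001, -1.0]]
wrist_force: [-0.5, -0.5, -1.4]
gripper_width: 0.155
gripper_force: 30.0
```

Emit:
play_rows(steps=[{"ax":0,"ay":0,"az":0,"dx":0,"dy":0,"dz":-13,"claw":5},{"ax":0,"ay":0,"az":0,"dx":0,"dy":0,"dz":-30,"claw":5},{"ax":0,"ay":0,"az":0,"dx":0,"dy":0,"dz":-30,"claw":5},{"ax":0,"ay":0,"az":0,"dx":0,"dy":0,"dz":-30,"claw":5},{"ax":0,"ay":0,"az":0,"dx":0,"dy":0,"dz":-30,"claw":5},{"ax":0,"ay":0,"az":5.7,"dx":0,"dy":0,"dz":-30,"claw":5},{"ax":0,"ay":0,"az":5.7,"dx":0,"dy":0,"dz":-30,"claw":5},{"ax":0,"ay":0,"az":0,"dx":0,"dy":0,"dz":-30,"claw":5},{"ax":0,"ay":0,"az":0,"dx":-3.45,"dy":-36.7,"dz":0,"claw":5},{"ax":0,"ay":0,"az":0,"dx":-3.45,"dy":-36.7,"dz":0,"claw":5},{"ax":0,"ay":0,"az":0,"dx":-3.45,"dy":-36.7,"dz":0,"claw":5},{"ax":0,"ay":0,"az":0,"dx":-3.45,"dy":-36.7,"dz":0,"claw":5},{"ax":0,"ay":0,"az":0,"dx":-3.45,"dy":-36.7,"dz":0,"claw":5},{"ax":0,"ay":0,"az":0,"dx":-3.45,"dy":-36.7,"dz":0,"claw":5},{"ax":0,"ay":0,"az":0,"dx":-3.45,"dy":-36.7,"dz":0,"claw":5},{"ax":0,"ay":0,"az":0,"dx":-3.45,"dy":-36.7,"dz":0,"claw":5},{"ax":0,"ay":0,"az":0,"dx":-3.45,"dy":-36.7,"dz":0,"claw":5},{"ax":0,"ay":0,"az":0,"dx":-3.45,"dy":-36.7,"dz":0,"claw":5},{"ax":0,"ay":0,"az":0,"dx":-3.45,"dy":-36.7,"dz":0,"claw":5},{"ax":0,"ay":0,"az":0,"dx":-3.45,"dy":-36.7,"dz":0,"claw":5}])

```text
time_s: 30.15
tcp_pos: [0.5121, 0.1396, 0.3241]
ee_rot: [[0.996, -0.093, 0.001], [-0.093, -0.996, 0.0], [0.001, -0.001, -1.0]]
wrist_force: [0.4, -0.1, -1.0]
gripper_width: 0.159
gripper_force: 30.0
```

Emit:
play_rows(steps=[{"ax":0,"ay":0,"az":0,"dx":-3.45,"dy":-36.7,"dz":0,"claw":5},{"ax":0,"ay":0,"az":0,"dx":-3.45,"dy":-36.7,"dz":0,"claw":5},{"ax":0,"ay":0,"az":0,"dx":-3.45,"dy":-36.7,"dz":0,"claw":5},{"ax":0,"ay":0,"az":0,"dx":0,"dy":0,"dz":0,"claw":5},{"ax":0,"ay":0,"az":0,"dx":0,"dy":0,"dz":0,"claw":5},{"ax":0,"ay":0,"az":0,"dx":0,"dy":0,"dz":0,"claw":5}])

```text
time_s: 30.75
tcp_pos: [0.5124, 0.2481, 0.3235]
ee_rot: [[0.996, -0.094, 0.0], [-0.094, -0.996, -0.0], [0.0, 0.0, -1.0]]
wrist_force: [-0.6, -0.4, -1.4]
gripper_width: 0.158
gripper_force: 30.0
```

```bash
python3 -c "
from h import *
plan(.5137,.248,.17,84.6)"
```

```text
t 30.75 tcp [0.5124 0.2481 0.3235] close 84.6 w 13.7 F [-0.6 -0.4 -1.4] gf 30.0 j [ 42.  14.   1.   0. -77.  42.]
az 0.0 shift mm [  1.3  -0.  153.5]
```

Emit:
play_rows(steps=[{"ax":0,"ay":0,"az":0,"dx":1.3,"dy":0,"dz":10,"claw":5},{"ax":0,"ay":0,"az":0,"dx":0,"dy":0,"dz":15,"claw":5},{"ax":0,"ay":0,"az":0,"dx":0,"dy":0,"dz":15,"claw":5},{"ax":0,"ay":0,"az":0,"dx":0,"dy":0,"dz":15,"claw":5},{"ax":0,"ay":0,"az":0,"dx":0,"dy":0,"dz":15,"claw":5},{"ax":0,"ay":0,"az":0,"dx":0,"dy":0,"dz":15,"claw":5},{"ax":0,"ay":0,"az":0,"dx":0,"dy":0,"dz":15,"claw":5},{"ax":0,"ay":0,"az":0,"dx":0,"dy":0,"dz":0,"claw":5}])

```text
time_s: 31.55
tcp_pos: [0.5136, 0.2473, 0.221]
ee_rot: [[0.996, -0.095, -0.002], [-0.095, -0.996, -0.002], [-0.002, 0.002, -1.0]]
wrist_force: [2.8, -0.8, -2.8]
gripper_width: 0.159
gripper_force: 30.0
```

Emit:
play_rows(steps=[{"ax":0,"ay":0,"az":0,"dx":0,"dy":0,"dz":12,"claw":5},{"ax":0,"ay":0,"az":0,"dx":0,"dy":0,"dz":12,"claw":5},{"ax":0,"ay":0,"az":0,"dx":0,"dy":0,"dz":12,"claw":5},{"ax":0,"ay":0,"az":0,"dx":0,"dy":0,"dz":12,"claw":5},{"ax":0,"ay":0,"az":0,"dx":0,"dy":0,"dz":5,"claw":5},{"ax":0,"ay":0,"az":0,"dx":0,"dy":0,"dz":0,"claw":5}])

```text
time_s: 32.15
tcp_pos: [0.5134, 0.2484, 0.1686]
ee_rot: [[0.996, -0.093, -0.002], [-0.093, -0.996, -0.002], [-0.002, 0.002, -1.0]]
wrist_force: [2.3, -0.9, -3.0]
gripper_width: 0.162
gripper_force: 30.0
```

Emit:
play_rows(steps=[{"ax":0,"ay":0,"az":0,"dx":0,"dy":0,"dz":0,"claw":38},{"ax":0,"ay":0,"az":0,"dx":0,"dy":0,"dz":0,"claw":38},{"ax":0,"ay":0,"az":0,"dx":0,"dy":0,"dz":0,"claw":38},{"ax":0,"ay":0,"az":0,"dx":0,"dy":0,"dz":0,"claw":38},{"ax":0,"ay":0,"az":0,"dx":0,"dy":0,"dz":0,"claw":38},{"ax":0,"ay":0,"az":0,"dx":0,"dy":0,"dz":-20,"claw":38},{"ax":0,"ay":0,"az":0,"dx":0,"dy":0,"dz":-20,"claw":38},{"ax":0,"ay":0,"az":0,"dx":0,"dy":0,"dz":-25,"claw":38},{"ax":0,"ay":0,"az":0,"dx":0,"dy":0,"dz":-25,"claw":38},{"ax":0,"ay":0,"az":0,"dx":0,"dy":0,"dz":-30,"claw":60},{"ax":0,"ay":0,"az":0,"dx":0,"dy":36,"dz":0,"claw":60},{"ax":0,"ay":0,"az":0,"dx":0,"dy":36,"dz":0,"claw":60},{"ax":0,"ay":0,"az":0,"dx":0,"dy":36,"dz":0,"claw":60},{"ax":0,"ay":0,"az":0,"dx":0,"dy":36,"dz":0,"claw":60},{"ax":0,"ay":0,"az":0,"dx":0,"dy":36,"dz":0,"claw":60},{"ax":0,"ay":0,"az":0,"dx":0,"dy":36,"dz":0,"claw":60},{"ax":0,"ay":0,"az":0,"dx":0,"dy":36,"dz":0,"claw":60},{"ax":0,"ay":0,"az":0,"dx":0,"dy":36,"dz":0,"claw":60},{"ax":0,"ay":0,"az":0,"dx":0,"dy":0,"dz":0,"claw":60}])

```text
time_s: 34.05
tcp_pos: [0.4854, -0.0407, 0.2896]
ee_rot: [[0.995, -0.098, -0.003], [-0.098, -0.995, 0.0], [-0.003, 0.0, -1.0]]
wrist_force: [0.3, -0.3, 0.0]
gripper_width: 0.691
gripper_force: 0.0
```

```bash
python3 -c "
from h import *
c=capture('scene');flap(c)
d=capture('top')
for a in hands(d):print(a)
plan(.523,-.3767,.28,18.5)
a=np.clip(1.6*cv2.resize(c['frame'][60:260,300:480],(540,600),interpolation=cv2.INTER_CUBIC).astype(float),0,255).astype(np.uint8)
b=cv2.rotate(cv2.resize(d['frame'][255:320,370:520],(600,260)),cv2.ROTATE_90_CLOCKWISE)
cv2.imwrite('pics/t5.png',np.hstack([a,b]))"
```

```text
flap region z pct [0.2007 0.2031 0.2058] 1083
(np.int32(62), array([ 0.523 , -0.3766]))
t 34.15 tcp [ 0.4863 -0.0384  0.2897] close 84.6 w 60.0 F [ 0.5 -0.1 -0.1] gf 0.0 j [ 15.   6. -13.  -0. -71.  70.]
az 66.1 shift mm [332.4  72.5   9.1]
```

View pics/t5.png

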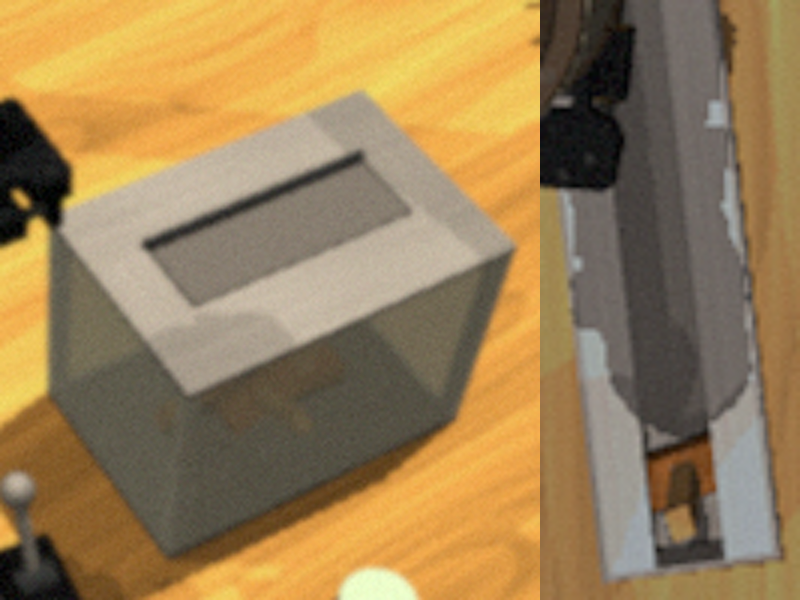

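Emit:
play_rows(steps=[{"ax":0,"ay":0,"az":8.26,"dx":0,"dy":0,"dz":0,"claw":60},{"ax":0,"ay":0,"az":8.26,"dx":0,"dy":0,"dz":0,"claw":60},{"ax":0,"ay":0,"az":8.26,"dx":0,"dy":0,"dz":0,"claw":60},{"ax":0,"ay":0,"az":8.26,"dx":0,"dy":0,"dz":0,"claw":60},{"ax":0,"ay":0,"az":8.26,"dx":0,"dy":0,"dz":0,"claw":60},{"ax":0,"ay":0,"az":8.26,"dx":0,"dy":0,"dz":0,"claw":60},{"ax":0,"ay":0,"az":8.26,"dx":0,"dy":0,"dz":0,"claw":60},{"ax":0,"ay":0,"az":8.26,"dx":0,"dy":0,"dz":0,"claw":60},{"ax":0,"ay":0,"az":0,"dx":33.2,"dy":7.2,"dz":0,"claw":60},{"ax":0,"ay":0,"az":0,"dx":33.2,"dy":7.2,"dz":0,"claw":60},{"ax":0,"ay":0,"az":0,"dx":33.2,"dy":7.2,"dz":0,"claw":60},{"ax":0,"ay":0,"az":0,"dx":33.2,"dy":7.2,"dz":0,"claw":60},{"ax":0,"ay":0,"az":0,"dx":33.2,"dy":7.2,"dz":0,"claw":60},{"ax":0,"ay":0,"az":0,"dx":33.2,"dy":7.2,"dz":0,"claw":60},{"ax":0,"ay":0,"az":0,"dx":33.2,"dy":7.2,"dz":0,"claw":60},{"ax":0,"ay":0,"az":0,"dx":33.2,"dy":7.2,"dz":0,"claw":60},{"ax":0,"ay":0,"az":0,"dx":33.2,"dy":7.2,"dz":30,"claw":60},{"ax":0,"ay":0,"az":0,"dx":33.2,"dy":7.2,"dz":30,"claw":60},{"ax":0,"ay":0,"az":0,"dx":0,"dy":0,"dz":30,"claw":60},{"ax":0,"ay":0,"az":0,"dx":0,"dy":0,"dz":0,"claw":60}])

```text
time_s: 36.15
tcp_pos: [0.5224, -0.3737, 0.1939]
ee_rot: [[0.318, -0.948, -0.011], [-0.948, -0.318, 0.007], [-0.01, 0.008, -1.0]]
wrist_force: [-1.4, 0.4, -0.6]
gripper_width: 0.688
gripper_force: 0.0
```

```bash
python3 -c "
from h import *
capture('scene');capture('top')
plan(.523,-.3766,.081,18.5)"
```

```text
t 36.25 tcp [ 0.5253 -0.3748  0.2001] close 18.7 w 59.9 F [ 0.1 -0.8  1.3] gf 0.0 j [-21.  25.   1.   0. -65.  40.]
az 0.2 shift mm [  1.    2.6 119.1]
```

Emit:
play_rows(steps=[{"ax":0,"ay":0,"az":0,"dx":1,"dy":2,"dz":30,"claw":60},{"ax":0,"ay":0,"az":0,"dx":0,"dy":0,"dz":30,"claw":60},{"ax":0,"ay":0,"az":0,"dx":0,"dy":0,"dz":30,"claw":60},{"ax":0,"ay":0,"az":0,"dx":0,"dy":0,"dz":27,"claw":60},{"ax":0,"ay":0,"az":0,"dx":0,"dy":0,"dz":0,"claw":40},{"ax":0,"ay":0,"az":0,"dx":0,"dy":0,"dz":0,"claw":25},{"ax":0,"ay":0,"az":0,"dx":0,"dy":0,"dz":0,"claw":18},{"ax":0,"ay":0,"az":0,"dx":0,"dy":0,"dz":0,"claw":5},{"ax":0,"ay":0,"az":0,"dx":0,"dy":0,"dz":0,"claw":5},{"ax":0,"ay":0,"az":0,"dx":0,"dy":0,"dz":0,"claw":5},{"ax":0,"ay":0,"az":0,"dx":0,"dy":0,"dz":0,"claw":5}])

```text
time_s: 37.35
tcp_pos: [0.5234, -0.3773, 0.0834]
ee_rot: [[0.319, -0.948, 0.001], [-0.948, -0.319, -0.0], [0.001, -0.001, -1.0]]
wrist_force: [0.3, 0.2, -0.6]
gripper_width: 0.163
gripper_force: 30.0
```

```bash
python3 -c "
from h import *
plan(.5205,-.3766,.081,96.1)"
```

```text
t 37.35 tcp [ 0.5234 -0.3773  0.0834] close 18.6 w 14.2 F [ 0.3  0.2 -0.6] gf 30.0 j [-21.  32.  -7.  -0. -51.  40.]
az -77.5 shift mm [-2.8 -1.   2.4]
```

Emit:
play_rows(steps=[{"ax":0,"ay":0,"az":0,"dx":0,"dy":0,"dz":-2.5,"claw":5},{"ax":0,"ay":0,"az":-7.75,"dx":0,"dy":0,"dz":0,"claw":5},{"ax":0,"ay":0,"az":-7.75,"dx":0,"dy":0,"dz":0,"claw":5},{"ax":0,"ay":0,"az":-7.75,"dx":0,"dy":0,"dz":0,"claw":5},{"ax":0,"ay":0,"az":-7.75,"dx":0,"dy":0,"dz":0,"claw":5},{"ax":0,"ay":0,"az":-7.75,"dx":0,"dy":0,"dz":0,"claw":5},{"ax":0,"ay":0,"az":-7.75,"dx":0,"dy":0,"dz":0,"claw":5},{"ax":0,"ay":0,"az":-7.75,"dx":0,"dy":0,"dz":0,"claw":5},{"ax":0,"ay":0,"az":-7.75,"dx":0,"dy":0,"dz":0,"claw":5},{"ax":0,"ay":0,"az":-7.75,"dx":0,"dy":0,"dz":0,"claw":5},{"ax":0,"ay":0,"az":-7.75,"dx":0,"dy":0,"dz":0,"claw":5},{"ax":0,"ay":0,"az":0,"dx":-2.5,"dy":0,"dz":0,"claw":5},{"ax":0,"ay":0,"az":0,"dx":0,"dy":0,"dz":0,"claw":5},{"ax":0,"ay":0,"az":0,"dx":0,"dy":0,"dz":0,"claw":5}])

```text
time_s: 38.75
tcp_pos: [0.5203, -0.3775, 0.0854]
ee_rot: [[0.995, 0.104, -0.0], [0.104, -0.995, 0.0], [-0.0, -0.0, -1.0]]
wrist_force: [0.1, 0.2, -1.9]
gripper_width: 0.16
gripper_force: 30.0
```

Emit:
play_rows(steps=[{"ax":0,"ay":0,"az":0,"dx":0,"dy":0,"dz":-5,"claw":5},{"ax":0,"ay":0,"az":0,"dx":0,"dy":0,"dz":-5,"claw":5},{"ax":0,"ay":0,"az":0,"dx":0,"dy":0,"dz":-5,"claw":5},{"ax":0,"ay":0,"az":0,"dx":0,"dy":0,"dz":0,"claw":5}])

```text
time_s: 39.15
tcp_pos: [0.5213, -0.3778, 0.102]
ee_rot: [[0.994, 0.106, 0.002], [0.106, -0.994, -0.001], [0.002, 0.001, -1.0]]
wrist_force: [0.5, 0.0, -1.4]
gripper_width: 0.159
gripper_force: 30.0
```

Emit:
play_rows(steps=[{"ax":0,"ay":0,"az":0,"dx":0,"dy":0,"dz":-13,"claw":5},{"ax":0,"ay":0,"az":0,"dx":0,"dy":0,"dz":-30,"claw":5},{"ax":0,"ay":0,"az":0,"dx":0,"dy":0,"dz":-30,"claw":5},{"ax":0,"ay":0,"az":0,"dx":0,"dy":0,"dz":-30,"claw":5},{"ax":0,"ay":0,"az":0,"dx":0,"dy":0,"dz":-30,"claw":5},{"ax":0,"ay":0,"az":5.7,"dx":0,"dy":0,"dz":-30,"claw":5},{"ax":0,"ay":0,"az":5.7,"dx":0,"dy":0,"dz":-30,"claw":5},{"ax":0,"ay":0,"az":0,"dx":0,"dy":0,"dz":-30,"claw":5},{"ax":0,"ay":0,"az":0,"dx":-3.67,"dy":-37.1,"dz":0,"claw":5},{"ax":0,"ay":0,"az":0,"dx":-3.67,"dy":-37.1,"dz":0,"claw":5},{"ax":0,"ay":0,"az":0,"dx":-3.67,"dy":-37.1,"dz":0,"claw":5},{"ax":0,"ay":0,"az":0,"dx":-3.67,"dy":-37.1,"dz":0,"claw":5},{"ax":0,"ay":0,"az":0,"dx":-3.67,"dy":-37.1,"dz":0,"claw":5},{"ax":0,"ay":0,"az":0,"dx":-3.67,"dy":-37.1,"dz":0,"claw":5},{"ax":0,"ay":0,"az":0,"dx":-3.67,"dy":-37.1,"dz":0,"claw":5},{"ax":0,"ay":0,"az":0,"dx":-3.67,"dy":-37.1,"dz":0,"claw":5},{"ax":0,"ay":0,"az":0,"dx":-3.67,"dy":-37.1,"dz":0,"claw":5},{"ax":0,"ay":0,"az":0,"dx":-3.67,"dy":-37.1,"dz":0,"claw":5},{"ax":0,"ay":0,"az":0,"dx":-3.67,"dy":-37.1,"dz":0,"claw":5},{"ax":0,"ay":0,"az":0,"dx":-3.67,"dy":-37.1,"dz":0,"claw":5}])

```text
time_s: 41.15
tcp_pos: [0.5174, 0.0713, 0.3246]
ee_rot: [[0.996, -0.093, 0.001], [-0.093, -0.996, 0.0], [0.001, -0.001, -1.0]]
wrist_force: [1.3, -0.2, -1.8]
gripper_width: 0.158
gripper_force: 30.0
```

Emit:
play_rows(steps=[{"ax":0,"ay":0,"az":0,"dx":-3.67,"dy":-37.1,"dz":0,"claw":5},{"ax":0,"ay":0,"az":0,"dx":-3.67,"dy":-37.1,"dz":0,"claw":5},{"ax":0,"ay":0,"az":0,"dx":-3.67,"dy":-37.1,"dz":0,"claw":5},{"ax":0,"ay":0,"az":0,"dx":-3.67,"dy":-37.1,"dz":0,"claw":5},{"ax":0,"ay":0,"az":0,"dx":-3.67,"dy":-37.1,"dz":0,"claw":5},{"ax":0,"ay":0,"az":0,"dx":-3.67,"dy":-37.1,"dz":0,"claw":5},{"ax":0,"ay":0,"az":0,"dx":0,"dy":0,"dz":0,"claw":5},{"ax":0,"ay":0,"az":0,"dx":0,"dy":0,"dz":0,"claw":5},{"ax":0,"ay":0,"az":0,"dx":0,"dy":0,"dz":0,"claw":5}])

```text
time_s: 42.05
tcp_pos: [0.5166, 0.2927, 0.3241]
ee_rot: [[0.996, -0.093, 0.0], [-0.093, -0.996, -0.0], [0.0, 0.0, -1.0]]
wrist_force: [-0.5, 0.3, -2.4]
gripper_width: 0.161
gripper_force: 30.0
```

```bash
python3 -c "
from h import *
plan(.518,.293,.17,84.6)"
```

```text
t 42.05 tcp [0.5166 0.2927 0.3241] close 84.7 w 14.0 F [-0.5  0.3 -2.4] gf 30.0 j [ 45.  16.   5.   0. -78.  39.]
az 0.1 shift mm [  1.4  -0.4 154.1]
```

Emit:
play_rows(steps=[{"ax":0,"ay":0,"az":0,"dx":1.4,"dy":0,"dz":10,"claw":5},{"ax":0,"ay":0,"az":0,"dx":0,"dy":0,"dz":15,"claw":5},{"ax":0,"ay":0,"az":0,"dx":0,"dy":0,"dz":15,"claw":5},{"ax":0,"ay":0,"az":0,"dx":0,"dy":0,"dz":15,"claw":5},{"ax":0,"ay":0,"az":0,"dx":0,"dy":0,"dz":15,"claw":5},{"ax":0,"ay":0,"az":0,"dx":0,"dy":0,"dz":15,"claw":5},{"ax":0,"ay":0,"az":0,"dx":0,"dy":0,"dz":15,"claw":5},{"ax":0,"ay":0,"az":0,"dx":0,"dy":0,"dz":0,"claw":5}])

```text
time_s: 42.85
tcp_pos: [0.5179, 0.2919, 0.2214]
ee_rot: [[0.996, -0.094, -0.002], [-0.094, -0.996, -0.002], [-0.002, 0.002, -1.0]]
wrist_force: [2.0, -1.4, -3.9]
gripper_width: 0.158
gripper_force: 30.0
```

Emit:
play_rows(steps=[{"ax":0,"ay":0,"az":0,"dx":0,"dy":0,"dz":12,"claw":5},{"ax":0,"ay":0,"az":0,"dx":0,"dy":0,"dz":12,"claw":5},{"ax":0,"ay":0,"az":0,"dx":0,"dy":0,"dz":12,"claw":5},{"ax":0,"ay":0,"az":0,"dx":0,"dy":0,"dz":12,"claw":5},{"ax":0,"ay":0,"az":0,"dx":0,"dy":0,"dz":5,"claw":5},{"ax":0,"ay":0,"az":0,"dx":0,"dy":0,"dz":0,"claw":5}])

```text
time_s: 43.45
tcp_pos: [0.522, 0.294, 0.1781]
ee_rot: [[0.996, -0.089, 0.011], [-0.089, -0.996, 0.002], [0.011, -0.003, -1.0]]
wrist_force: [-0.9, -5.6, 23.5]
gripper_width: 0.162
gripper_force: 30.0
```

Emit:
play_rows(steps=[{"ax":0,"ay":0,"az":0,"dx":0,"dy":0,"dz":0,"claw":38},{"ax":0,"ay":0,"az":0,"dx":0,"dy":0,"dz":0,"claw":38},{"ax":0,"ay":0,"az":0,"dx":0,"dy":0,"dz":0,"claw":38},{"ax":0,"ay":0,"az":0,"dx":0,"dy":0,"dz":0,"claw":38},{"ax":0,"ay":0,"az":0,"dx":0,"dy":0,"dz":0,"claw":38},{"ax":0,"ay":0,"az":0,"dx":0,"dy":0,"dz":-20,"claw":38},{"ax":0,"ay":0,"az":0,"dx":0,"dy":0,"dz":-20,"claw":38},{"ax":0,"ay":0,"az":0,"dx":0,"dy":0,"dz":-25,"claw":38},{"ax":0,"ay":0,"az":0,"dx":0,"dy":0,"dz":-25,"claw":38},{"ax":0,"ay":0,"az":0,"dx":0,"dy":0,"dz":-30,"claw":38},{"ax":0,"ay":0,"az":0,"dx":-28,"dy":28,"dz":0,"claw":20},{"ax":0,"ay":0,"az":0,"dx":-28,"dy":28,"dz":0,"claw":0},{"ax":0,"ay":0,"az":0,"dx":-28,"dy":28,"dz":0,"claw":0},{"ax":0,"ay":0,"az":0,"dx":-20,"dy":34,"dz":0,"claw":0},{"ax":0,"ay":0,"az":0,"dx":0,"dy":36,"dz":0,"claw":0},{"ax":0,"ay":0,"az":0,"dx":0,"dy":36,"dz":0,"claw":0},{"ax":0,"ay":0,"az":0,"dx":0,"dy":0,"dz":0,"claw":0},{"ax":0,"ay":0,"az":0,"dx":0,"dy":0,"dz":0,"claw":0}])

```text
time_s: 45.25
tcp_pos: [0.3963, 0.1134, 0.2901]
ee_rot: [[0.996, -0.094, -0.001], [-0.094, -0.996, -0.0], [-0.001, 0.0, -1.0]]
wrist_force: [0.0, -0.6, -0.1]
gripper_width: 0.005
gripper_force: 0.0
```

```bash
python3 -c "
from h import *
c=capture('scene');flap(c)
d=capture('top');print(hands(d))
p=cloud(d)
# ball: points z>.11 near pump
for im,nm in((c,'s'),(d,'t')):
  p=cloud(im);m=(abs(p[...,0]-.57)<.09)&(abs(p[...,1])<.07)&(p[...,2]>.105)&(p[...,2]<.15);q=p[m];print(nm,len(q),q.mean(0).round(4) if len(q) else '',np.argwhere(m).mean(0)[::-1])
p=cloud(d);m=(abs(p[...,0]-.58)<.1)&(abs(p[...,1]+.01)<.06)&(abs(p[...,2]-.03)<.007);print('box',rect(d,cv2.morphologyEx(m.astype(np.uint8),cv2.MORPH_CLOSE,np.ones((9,9))),.03))
plan(.48,-.01,.125)
a=np.clip(1.6*cv2.resize(c['frame'][60:300,280:480],(500,600),interpolation=cv2.INTER_CUBIC).astype(float),0,255).astype(np.uint8)
b=cv2.resize(d['frame'][215:365,295:370],(300,600))
cv2.imwrite('pics/t6.png',np.hstack([a,b]))"
```

```text
flap region z pct [0.2005 0.2031 0.2059] 1084
[]
s 138 [ 0.5512 -0.0078  0.1282] [304.96376812 224.28985507]
t 119 [ 0.5445 -0.0045  0.135 ] [328.61344538 276.43697479]
box ((0.5888227224349976, -0.013857945799827576), (0.05583146587014198, 0.1288699507713318), 78.66551971435547)
t 45.35 tcp [0.3968 0.1144 0.2901] close 84.7 w 0.4 F [-0.2  0.3 -0.2] gf 0.0 j [ 39.  -2. -21.  -0. -70.  46.]
az 0 shift mm [ 94.5 116.1 165.1]
```

View pics/t6.png

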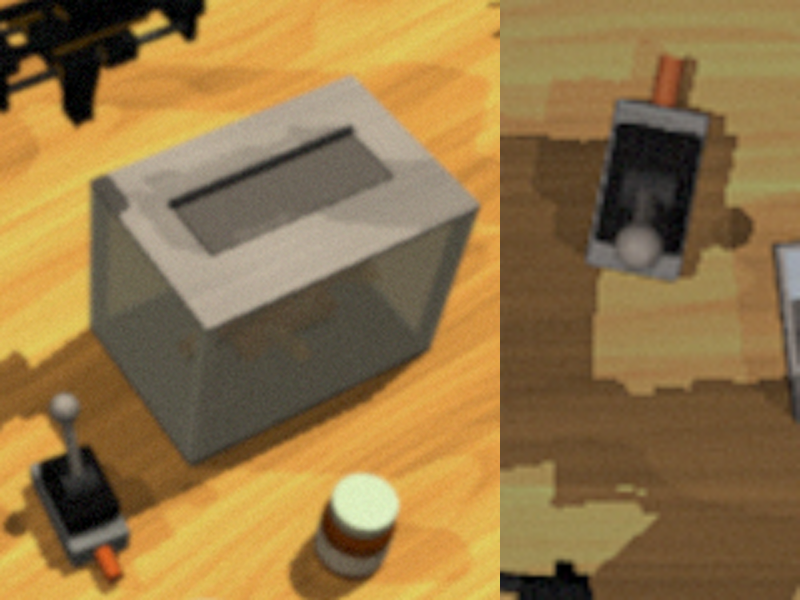

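Emit:
play_rows(steps=[{"ax":0,"ay":0,"az":7.93,"dx":0,"dy":0,"dz":0,"claw":0},{"ax":0,"ay":0,"az":7.93,"dx":0,"dy":0,"dz":0,"claw":0},{"ax":0,"ay":0,"az":7.93,"dx":0,"dy":0,"dz":0,"claw":0},{"ax":0,"ay":0,"az":7.93,"dx":0,"dy":0,"dz":0,"claw":0},{"ax":0,"ay":0,"az":7.93,"dx":0,"dy":0,"dz":0,"claw":0},{"ax":0,"ay":0,"az":7.93,"dx":0,"dy":0,"dz":0,"claw":0},{"ax":0,"ay":0,"az":7.93,"dx":0,"dy":0,"dz":0,"claw":0},{"ax":0,"ay":0,"az":7.93,"dx":0,"dy":0,"dz":0,"claw":0},{"ax":0,"ay":0,"az":7.93,"dx":0,"dy":0,"dz":0,"claw":0},{"ax":0,"ay":0,"az":7.93,"dx":0,"dy":0,"dz":0,"claw":0},{"ax":0,"ay":0,"az":7.93,"dx":0,"dy":0,"dz":0,"claw":0},{"ax":0,"ay":0,"az":7.93,"dx":0,"dy":0,"dz":0,"claw":0},{"ax":0,"ay":0,"az":0,"dx":31,"dy":-20,"dz":0,"claw":0},{"ax":0,"ay":0,"az":0,"dx":31,"dy":-20,"dz":0,"claw":0},{"ax":0,"ay":0,"az":0,"dx":29,"dy":-20,"dz":0,"claw":0},{"ax":0,"ay":0,"az":0,"dx":0,"dy":-20,"dz":0,"claw":0},{"ax":0,"ay":0,"az":0,"dx":0,"dy":0,"dz":0,"claw":0},{"ax":0,"ay":0,"az":0,"dx":0,"dy":0,"dz":0,"claw":0}])

```text
time_s: 47.15
tcp_pos: [0.4591, 0.0105, 0.2897]
ee_rot: [[-0.182, -0.983, -0.002], [-0.983, 0.182, -0.0], [0.001, 0.002, -1.0]]
wrist_force: [-0.3, -0.1, -0.3]
gripper_width: 0.007
gripper_force: 0.0
```

```bash
python3 -c "
from h import *
import pickle
c=pickle.load(open('top0.pkl','rb'));print(ray(c,329.3,276.3,.122))
plan(.502,.002,.126,169.5)"
```

```text
[ 0.54437025 -0.00609644  0.122     ]
t 47.15 tcp [0.4591 0.0105 0.2897] close 169.5 w 0.7 F [-0.3 -0.1 -0.3] gf 0.0 j [ 22.   3. -16.  -0. -70. -32.]
az 0.0 shift mm [  0.4 -44.1 163.6]
```

Emit:
play_rows(steps=[{"ax":0,"ay":0,"az":0,"dx":0,"dy":-35,"dz":0,"claw":0},{"ax":0,"ay":0,"az":0,"dx":0,"dy":0,"dz":25,"claw":0},{"ax":0,"ay":0,"az":0,"dx":0,"dy":0,"dz":30,"claw":0},{"ax":0,"ay":0,"az":0,"dx":0,"dy":0,"dz":30,"claw":0},{"ax":0,"ay":0,"az":0,"dx":0,"dy":0,"dz":30,"claw":0},{"ax":0,"ay":0,"az":0,"dx":0,"dy":0,"dz":30,"claw":0},{"ax":0,"ay":0,"az":0,"dx":0,"dy":0,"dz":18,"claw":0},{"ax":0,"ay":0,"az":0,"dx":0,"dy":0,"dz":0,"claw":0},{"ax":0,"ay":0,"az":0,"dx":0,"dy":0,"dz":0,"claw":0},{"ax":0,"ay":0,"az":0,"dx":0,"dy":-10,"dz":0,"claw":0},{"ax":0,"ay":0,"az":0,"dx":0,"dy":-10,"dz":0,"claw":0},{"ax":0,"ay":0,"az":0,"dx":0,"dy":-10,"dz":0,"claw":0},{"ax":0,"ay":0,"az":0,"dx":0,"dy":-10,"dz":0,"claw":0},{"ax":0,"ay":0,"az":0,"dx":0,"dy":-10,"dz":0,"claw":0},{"ax":0,"ay":0,"az":0,"dx":0,"dy":-10,"dz":0,"claw":0},{"ax":0,"ay":0,"az":0,"dx":0,"dy":-10,"dz":0,"claw":0},{"ax":0,"ay":0,"az":0,"dx":0,"dy":0,"dz":0,"claw":0}])

```text
time_s: 48.85
tcp_pos: [0.5639, -0.0094, 0.1273]
ee_rot: [[-0.182, -0.983, 0.001], [-0.983, 0.182, -0.0], [-0.0, -0.001, -1.0]]
wrist_force: [0.4, 0.8, -0.0]
gripper_width: 0.006
gripper_force: 0.0
```

```bash
cat > lv.py <<'E'
from h import *
def ball(tag):
  for n in('scene','top'):
    c=capture(n);p=cloud(c);m=(abs(p[...,0]-.58)<.09)&(abs(p[...,1]+.01)<.05)&(p[...,2]>.105)&(p[...,2]<.15)
    b=c['frame'].max(2).astype(int)-c['frame'].min(2);g=c['frame'].mean(2)
    m&=(g>60);q=p[m];print(n,len(q),q.mean(0).round(4) if len(q) else '',np.max(q[:,0]).round(4) if len(q) else '')
ball('x')
plan(.56,0,.126)
E
python3 lv.py
```

```text
scene 0  
top 0  
t 48.95 tcp [ 0.5625 -0.0093  0.1272] close 169.5 w 0.4 F [ 0.5 -0.2 -0. ] gf 0.0 j [ 16.  22. -17.  -0. -51. -26.]
az 0 shift mm [-8.7  4.2  1.2]
```

Emit:
play_rows(steps=[{"ax":0,"ay":0,"az":0,"dx":0,"dy":-8,"dz":0,"claw":0},{"ax":0,"ay":0,"az":0,"dx":0,"dy":-8,"dz":0,"claw":0},{"ax":0,"ay":0,"az":0,"dx":0,"dy":-6,"dz":0,"claw":0},{"ax":0,"ay":0,"az":0,"dx":0,"dy":-4,"dz":0,"claw":0},{"ax":0,"ay":0,"az":0,"dx":0,"dy":0,"dz":0,"claw":0},{"ax":0,"ay":0,"az":0,"dx":0,"dy":0,"dz":0,"claw":0}])

```text
time_s: 49.55
tcp_pos: [0.5883, -0.0139, 0.1277]
ee_rot: [[-0.182, -0.983, 0.001], [-0.983, 0.182, 0.0], [-0.0, -0.001, -1.0]]
wrist_force: [-0.7, 0.2, 1.1]
gripper_width: 0.006
gripper_force: 0.0
```

```bash
python3 - <<'E'
from h import *
plan(.595,-.015,.126)
c=capture('scene');cv2.imwrite('pics/l1.png',np.clip(1.6*cv2.resize(c['frame'][190:310,260:380],(600,600),interpolation=cv2.INTER_CUBIC).astype(float),0,255).astype(np.uint8))
E
```

```text
t 49.55 tcp [ 0.5883 -0.0139  0.1277] close 169.5 w 0.5 F [-0.7  0.2  1.1] gf 0.0 j [ 14.  24. -13.   0. -53. -25.]
az 0 shift mm [-0.2 -6.8  1.7]
```

View pics/l1.png

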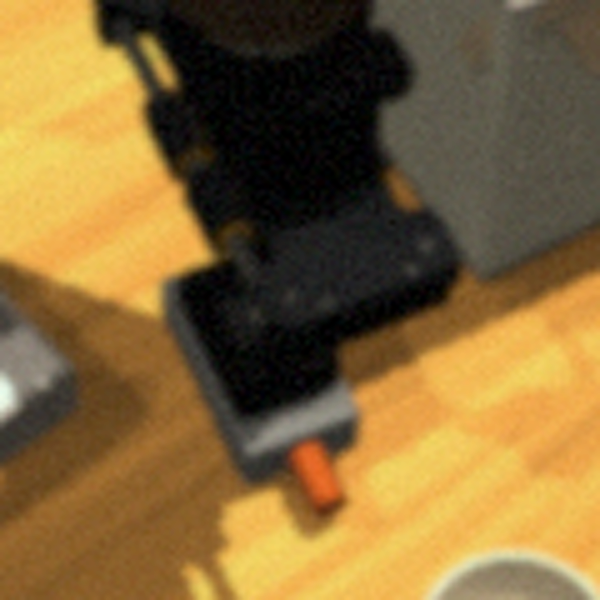

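Emit:
play_rows(steps=[{"ax":0,"ay":0,"az":0,"dx":0,"dy":-3,"dz":0,"claw":0},{"ax":0,"ay":0,"az":0,"dx":0,"dy":-2,"dz":0,"claw":0},{"ax":0,"ay":0,"az":0,"dx":0,"dy":0,"dz":0,"claw":0},{"ax":0,"ay":0,"az":0,"dx":0,"dy":0,"dz":0,"claw":0}])

```text
time_s: 50.0
tcp_pos: [0.5926, -0.0149, 0.1274]
ee_rot: [[-0.182, -0.983, -0.001], [-0.983, 0.182, -0.0], [0.0, 0.001, -1.0]]
wrist_force: [-1.4, 0.3, -0.5]
gripper_width: 0.001
gripper_force: 0.6
```

Emit:
play_rows(steps=[{"ax":0,"ay":0,"az":0,"dx":0,"dy":-2,"dz":0,"claw":0},{"ax":0,"ay":0,"az":0,"dx":0,"dy":-1,"dz":0,"claw":0},{"ax":0,"ay":0,"az":0,"dx":0,"dy":0,"dz":0,"claw":0},{"ax":0,"ay":0,"az":0,"dx":0,"dy":0,"dz":0,"claw":0}])

```text
time_s: 50.4
tcp_pos: [0.593, -0.0151, 0.1273]
ee_rot: [[-0.182, -0.983, -0.006], [-0.983, 0.182, 0.0], [0.001, 0.006, -1.0]]
wrist_force: [-6.8, 2.9, 3.8]
gripper_width: 0.004
gripper_force: 4.0
```

Emit:
play_rows(steps=[{"ax":0,"ay":0,"az":0,"dx":0,"dy":-1,"dz":0,"claw":0},{"ax":0,"ay":0,"az":0,"dx":0,"dy":0,"dz":0,"claw":0},{"ax":0,"ay":0,"az":0,"dx":0,"dy":5,"dz":0,"claw":0},{"ax":0,"ay":0,"az":0,"dx":0,"dy":15,"dz":0,"claw":0},{"ax":0,"ay":0,"az":0,"dx":0,"dy":20,"dz":0,"claw":0},{"ax":0,"ay":0,"az":0,"dx":0,"dy":30,"dz":0,"claw":0},{"ax":0,"ay":0,"az":0,"dx":0,"dy":30,"dz":0,"claw":0},{"ax":0,"ay":0,"az":0,"dx":0,"dy":0,"dz":-30,"claw":0},{"ax":0,"ay":0,"az":0,"dx":0,"dy":0,"dz":-30,"claw":0},{"ax":0,"ay":0,"az":0,"dx":0,"dy":0,"dz":-30,"claw":0},{"ax":0,"ay":0,"az":0,"dx":0,"dy":0,"dz":-30,"claw":0},{"ax":0,"ay":0,"az":0,"dx":0,"dy":30,"dz":-30,"claw":0},{"ax":0,"ay":0,"az":0,"dx":0,"dy":30,"dz":0,"claw":0},{"ax":0,"ay":0,"az":0,"dx":0,"dy":0,"dz":0,"claw":0},{"ax":0,"ay":0,"az":0,"dx":0,"dy":0,"dz":0,"claw":0},{"ax":0,"ay":0,"az":0,"dx":0,"dy":0,"dz":0,"claw":0}])

```text
time_s: 52.0
tcp_pos: [0.4402, 0.0136, 0.2776]
ee_rot: [[-0.182, -0.983, 0.001], [-0.983, 0.182, -0.0], [-0.0, -0.001, -1.0]]
wrist_force: [1.1, 0.3, 0.7]
gripper_width: 0.006
gripper_force: 0.0
```

```bash
python3 - <<'E'
from h import *
plan(.595,-.015,.126)
c=capture('scene');d=capture('top');flap(c);print(hands(d))
p=cloud(d);m=(abs(p[...,0]-.58)<.09)&(abs(p[...,1]+.01)<.05)&(p[...,2]>.115)&(p[...,2]<.15);print(p[m].mean(0) if m.any() else None)
a=np.clip(1.6*cv2.resize(c['frame'][60:345,100:480],(800,600),interpolation=cv2.INTER_CUBIC).astype(float),0,255).astype(np.uint8)
cv2.imwrite('pics/end.png',a)
E
```

```text
t 52.0 tcp [0.4402 0.0136 0.2776] close 169.5 w 0.5 F [1.1 0.3 0.7] gf 0.0 j [ 23.   2. -20.   0. -68. -34.]
az 0 shift mm [  -0.  -157.3  151.7]
flap region z pct [0.2007 0.2032 0.2059] 1091
[]
[ 0.61181203 -0.01822175  0.132093  ]
```

View pics/end.png

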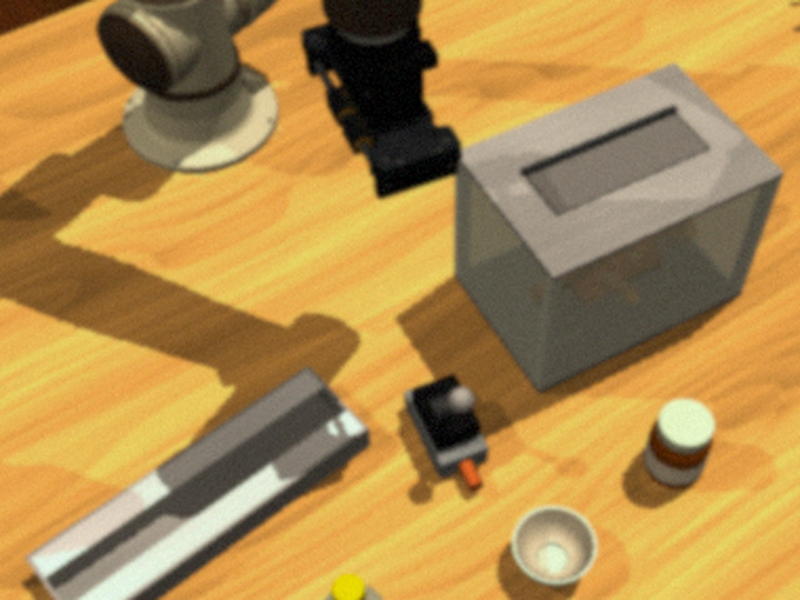

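```bash
python3 - <<'E'
from h import *
import pickle
for c in(pickle.load(open('top0.pkl','rb')),capture('top')):
    p=cloud(c);R=(abs(p[...,0]-.58)<.09)&(abs(p[...,1]+.01)<.05)
    z=np.where(R,p[...,2],0);m=(z>.112)&(z<.16)
    v,u=np.where(m);(uc,vc),r=cv2.minEnclosingCircle(np.stack([u,v],1).astype(np.float32))
    print(len(u),np.percentile(z[m],[5,50,95]).round(3),(uc,vc,r),[ray(c,uc,vc,h).round(4)[:2] for h in(.122,)])
E
```

```text
115 [0.13  0.136 0.14 ] (328.5, 276.5, 6.041623115539551) [array([ 0.544 , -0.0044])]
114 [0.125 0.133 0.137] (334.9383544921875, 244.44520568847656, 6.021461009979248) [array([ 0.6123, -0.0187])]
```

```bash
python3 - <<'E'
from h import *
c=capture('top');print(ray(c,332.4,262.2,.03))
plan(.50,.003,.121,169.0)
E
```

```text
[ 0.57467314 -0.01438118  0.03      ]
t 52.2 tcp [0.4399 0.0134 0.277 ] close 169.5 w 0.6 F [-0.2 -0.3  0.3] gf 0.0 j [ 23.   2. -20.   0. -68. -34.]
az 0.5 shift mm [ -1.3 -61.1 156. ]
```

Emit:
play_rows(steps=[{"ax":0,"ay":0,"az":0,"dx":0,"dy":-40,"dz":0,"claw":0},{"ax":0,"ay":0,"az":0,"dx":0,"dy":-20,"dz":6,"claw":0},{"ax":0,"ay":0,"az":0,"dx":0,"dy":0,"dz":30,"claw":0},{"ax":0,"ay":0,"az":0,"dx":0,"dy":0,"dz":30,"claw":0},{"ax":0,"ay":0,"az":0,"dx":0,"dy":0,"dz":30,"claw":0},{"ax":0,"ay":0,"az":0,"dx":0,"dy":0,"dz":30,"claw":0},{"ax":0,"ay":0,"az":0,"dx":0,"dy":0,"dz":30,"claw":0},{"ax":0,"ay":0,"az":0,"dx":0,"dy":-30,"dz":0,"claw":0},{"ax":0,"ay":0,"az":0,"dx":0,"dy":-25,"dz":0,"claw":0},{"ax":0,"ay":0,"az":0,"dx":0,"dy":-20,"dz":0,"claw":0},{"ax":0,"ay":0,"az":0,"dx":0,"dy":-12,"dz":0,"claw":0},{"ax":0,"ay":0,"az":0,"dx":0,"dy":-3,"dz":0,"claw":0},{"ax":0,"ay":0,"az":0,"dx":0,"dy":0,"dz":0,"claw":0},{"ax":0,"ay":0,"az":0,"dx":0,"dy":0,"dz":0,"claw":0}])

```text
time_s: 53.6
tcp_pos: [0.586, -0.0137, 0.1215]
ee_rot: [[-0.182, -0.983, -0.001], [-0.983, 0.182, 0.0], [0.0, 0.001, -1.0]]
wrist_force: [-0.4, 0.3, -0.9]
gripper_width: 0.004
gripper_force: 0.0
```

Emit:
play_rows(steps=[{"ax":0,"ay":0,"az":0,"dx":0,"dy":-3,"dz":0,"claw":0},{"ax":0,"ay":0,"az":0,"dx":0,"dy":0,"dz":0,"claw":0},{"ax":0,"ay":0,"az":0,"dx":0,"dy":0,"dz":0,"claw":0}])

```text
time_s: 53.9
tcp_pos: [0.5897, -0.0142, 0.1218]
ee_rot: [[-0.182, -0.983, 0.0], [-0.983, 0.182, 0.0], [-0.0, -0.0, -1.0]]
wrist_force: [-0.4, -0.5, -0.0]
gripper_width: 0.009
gripper_force: 0.0
```

Emit:
play_rows(steps=[{"ax":0,"ay":0,"az":0,"dx":0,"dy":-3,"dz":0,"claw":0},{"ax":0,"ay":0,"az":0,"dx":0,"dy":0,"dz":0,"claw":0},{"ax":0,"ay":0,"az":0,"dx":0,"dy":0,"dz":0,"claw":0}])

```text
time_s: 54.2
tcp_pos: [0.5926, -0.0148, 0.1215]
ee_rot: [[-0.182, -0.983, -0.001], [-0.983, 0.182, -0.0], [0.0, 0.001, -1.0]]
wrist_force: [-1.1, 0.3, 0.7]
gripper_width: 0.003
gripper_force: 0.7
```

Emit:
play_rows(steps=[{"ax":0,"ay":0,"az":0,"dx":0,"dy":-3,"dz":0,"claw":0},{"ax":0,"ay":0,"az":0,"dx":0,"dy":0,"dz":0,"claw":0},{"ax":0,"ay":0,"az":0,"dx":0,"dy":0,"dz":0,"claw":0}])

```text
time_s: 54.5
tcp_pos: [0.5929, -0.0151, 0.1213]
ee_rot: [[-0.182, -0.983, -0.007], [-0.983, 0.182, 0.0], [0.001, 0.006, -1.0]]
wrist_force: [-7.0, 3.6, 5.8]
gripper_width: 0.003
gripper_force: 4.4
```

Emit:
play_rows(steps=[{"ax":0,"ay":0,"az":0,"dx":0,"dy":5,"dz":0,"claw":0},{"ax":0,"ay":0,"az":0,"dx":0,"dy":15,"dz":0,"claw":0},{"ax":0,"ay":0,"az":0,"dx":0,"dy":20,"dz":0,"claw":0},{"ax":0,"ay":0,"az":0,"dx":0,"dy":30,"dz":0,"claw":0},{"ax":0,"ay":0,"az":0,"dx":0,"dy":30,"dz":0,"claw":0},{"ax":0,"ay":0,"az":0,"dx":0,"dy":0,"dz":-30,"claw":0},{"ax":0,"ay":0,"az":0,"dx":0,"dy":0,"dz":-30,"claw":0},{"ax":0,"ay":0,"az":0,"dx":0,"dy":0,"dz":-30,"claw":0},{"ax":0,"ay":0,"az":0,"dx":0,"dy":30,"dz":-30,"claw":0},{"ax":0,"ay":0,"az":0,"dx":0,"dy":0,"dz":-30,"claw":0},{"ax":0,"ay":0,"az":0,"dx":0,"dy":0,"dz":0,"claw":0},{"ax":0,"ay":0,"az":0,"dx":0,"dy":0,"dz":0,"claw":0}])

```text
time_s: 55.7
tcp_pos: [0.4683, 0.0084, 0.2722]
ee_rot: [[-0.182, -0.983, 0.003], [-0.983, 0.182, 0.001], [-0.002, -0.002, -1.0]]
wrist_force: [0.0, 0.2, -0.3]
gripper_width: 0.001
gripper_force: 0.0
```

```bash
python3 - <<'E'
from h import *
c=capture('scene');flap(c)
print(finish_job())
E
```

```text
flap region z pct [0.2006 0.2032 0.2056] 1079
the job is handed in; nothing more can be done
None
```

The rack is empty, all four stamps went through the flap into the wash tank, the flap reads shut, the pump lever is against its end stop, and the job was handed in at about 56 s; no verdict came back.

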